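# Fetch the laundry marker from behind the thread spools

## Task

I need the laundry marker that lies behind the thread spools in the green rack. First clear all three spools out of the way, standing them upright on the blue side mat; then lay the marker in the groove of the grey pen tray, centred along it; and only then put each spool back upright on the middle of the disc that it came from (the disc of its own colour). Do not knock any spool over.

Things in the scene. Friction and masses are not known exactly. Their poses are not given: they have to be found in the camera images.
- spool_black: Loose thread spool with charcoal-black thread on pale wooden flanges, standing upright, 31 mm diameter, 48 mm tall, 30 g. Origin: centre of its underside, z up. Starts on the black disc in the thread rack, 15 mm from its neighbours; grip its upper half along the rack's x axis, where the fingertips pass above the marker.
- spool_brown: Loose thread spool with grey-brown thread on tan wooden flanges, standing upright, 31 mm diameter, 42 mm tall, 30 g. Origin: centre of its underside, z up. Starts on the copper-brown disc in the thread rack, 15 mm from its neighbours; grip its upper half along the rack's x axis, where the fingertips pass above the marker.
- spool_white: Loose thread spool with white thread on white flanges, standing upright, 31 mm diameter, 52 mm tall, 30 g. Origin: centre of its underside, z up. Starts on the white disc in the thread rack, 15 mm from its neighbours; grip its upper half along the rack's x axis, where the fingertips pass above the marker.
- laundry_marker: Loose white pen with a black cap lying flat along its own y axis, 17 x 135 x 16 mm (x, y, z), 25 g. Origin: centre of its underside, z up. Starts in the rack's pen groove behind the spools, which leave no room for a finger in front of it. (The similar pen in the black tool tray at the back is not meant.)
- disc_black: Fixed black disc, 42 mm diameter, 4 mm thick, marking the place of the spool with charcoal-black thread on pale wooden flanges. Origin: centre of its underside; the top is 4 mm above. The three discs stand 46 mm apart in a row in the thread rack, in any order.
- disc_brown: Fixed copper-brown disc, 42 mm diameter, 4 mm thick, marking the place of the spool with grey-brown thread on tan wooden flanges. Origin: centre of its underside; the top is 4 mm above. The three discs stand 46 mm apart in a row in the thread rack, in any order.
- disc_white: Fixed white disc, 42 mm diameter, 4 mm thick, marking the place of the spool with white thread on white flanges. Origin: centre of its underside; the top is 4 mm above. The three discs stand 46 mm apart in a row in the thread rack, in any order.
- thread_rack: Fixed thread rack with a green base and dark wooden lips, 130 x 180 mm (x, y) base 6 mm thick, 16 mm high lips at the back (+x) and sides, and open front. Origin: centre of its underside, x to its back. The discs lie on the base in a row along y at x = -10.5 mm; the marker's groove, between two ribs 3 mm high and 20 mm apart, runs along y at x = +24 mm.
- side_mat: Fixed flat blue mat, 100 x 170 x 3 mm (x, y, z). Origin: centre of its underside; top 3 mm above. Lies to the left or right of the rack.
- pen_tray: Fixed shallow grey tray, 100 x 180 mm (x, y), floor 4 mm thick, rim 7 mm high. Origin: centre of its underside. Two ribs 3 mm high and 28 mm apart form a groove along its y axis through the centre. Lies across the rack from the mat. A wall cabinet hangs at the back right (world x over 0.57, y below -0.12 m): keep the wrist clear of it.

How it is judged:
By the outcome, as a careful person would: the job done as asked, in the order asked, and still so for the second after the job is handed in, with the robot touching nothing.
It also fails if it takes over 131 s, if anything falls off the work surface, if the arm or the gripper's body presses on something with over 40 N, if the wrist force passes 120 N, or if a joint passes its speed limit or range.

## Robot

A 6-joint arm with a two-finger parallel gripper is mounted at the origin on a cart in front of the work surface, level with it; the furniture and walls round the work are solid. World frame = base frame: x ahead of the robot, y to its left, z up, the work surface at z = 0. Lengths are in m, angles in rad, forces in N, time in s.
With the tool pointing down it reaches from about 0.375 to 0.925 m from the base axis. Payload 5.7 kg.
Tool frame: the origin (TCP) lies on the centre line of the jaws, within the pads' length; the fingertips stand 11 mm ahead of it and the grasp point (between the pads) lies 8 mm behind it; z points along the fingers, x is the direction in which the jaws open and shut, and the axes are right-handed (so a half turn about z gives the same grasp; the last joint's range is limited). The gripper opens to 85 mm and grips with 20 to 120 N. Pads are 22 mm wide; open, the fingers measure 114 mm over their backs; the gripper's body (76 mm by 85 mm) begins 54 mm behind the grasp point. The pads swing forward as they close: fully open they stand 13 mm farther back than shut.
Start: joints at [-1.249, 0.359, 1.51, -0, 1.272, -0.115], TCP at [0.254, -0.544, 0.242] pointing down, gripper open.
Joint ranges: [-2.97, 2.97], [-1.01, 2.36], [0.21, 2.38], [-0.96, 4.11], [0.2, 2.71], [-2.98, 2.98]. Speed limits (rad/s): [2.39, 2.39, 3.14, 3.14, 3.14, 3.14].

## Interface

Orientations are given as a rotation vector (axis times angle).
In Python, from bench import manip gives the robot as it stands. The module is installed in compiled form; this text tells all that it offers.
- The arm moves only by the shell command python3 -m inch 'ROWS' [FORCE]. ROWS is JSON, a list of rows, each an object of numbers: "gripper": the closure, from 0 (fully open) to 1 (shut); "x", "y", "z": the shift along the tool's x, y, z in m; "rx", "ry", "rz": the turn, a rotation vector about the tool's x, y, z in units of 6 degrees (1.0 is 6 degrees). In form: [{"gripper": .., "x": .., "y": .., "z": .., "rx": .., "ry": .., "rz": ..}, ...]. A call has exactly 8 rows; each row shifts and turns the commanded pose from where the row before left it, along the tool's axes as they then stand; what a row does not reach is not made up. A row lasts 1/8 s, in which the tool goes at most 62.5 mm and 10.7 degrees, less where a joint would pass 70% of its speed; a pose out of reach is approached as far as the arm can. A call with a gripper value outside its range is refused whole. The fingers move at their own pace and stop on an object; FORCE is the grip in N (left out, the last holds). Time passes only in rows, so rows that do not move let the fingers close, or fill a call up. It gives the time, the measured TCP pose, the force and the opening at its end, in the units of the state.
- manip.read_state(): the state, without advancing time (a new reading comes with each control period).
- manip.read_camera(name): name is "side" or "top" or "wrist"; returns a dict with "frame" (384x512x3 uint8, blue, green, red), "intrinsics" (3x3 intrinsics, pixels), "rvec" (rotation vector, rad) and "tvec" (3), from world to camera coordinates, as OpenCV has them. Camera axes: x right, y down, z forward; pixel columns grow to the right and rows downward; lengths in m; the calibration is good to about 2 mm. The wrist camera is an equidistant fisheye: a pixel r from the principal point sees the ray r / f radians off the axis. A picture is of the moment at which its call begins. There is no depth.
- manip.close_job(): hands the job in, once; it reports no verdict.
Trained networks look in a picture, given as the dict that the camera call returned (one of the last four; its "shot" number tells which), for a name from the list of things; names that differ only in an ending like _2 or _b are one class to them, and where a whole thing is asked for, a point or a joint stands for the part that bears it (a point fixed in the world has none). Each returns a list of dicts, best first, with "conf" (0 to 1); they miss things now and then, are a little off and sometimes report something else, mostly with a low value. They report only what shows in the picture. A call takes as long as a camera call.
- manip.recognise(target, picture): "extent" ([centre column, centre row, width, height] in pixels, round what is visible of it).
The state is a dict: "t": time; "qpos": joint angles; "qd": joint speeds; "effort": joint torques, N m; "tcp_pos": TCP position; "eef_rot": TCP orientation; "ft_force": force on the tool from outside, world axes, zero at the start; "ft_torque": the same for the moment, N m; "opening": finger opening in m.
Only numpy, scipy, OpenCV 4.12 (cv2) and the standard library are available. Lean on these libraries where they do the work, as an engineer would, in place of code of your own. Each camera call takes 0.05 s, during which the arm holds its last target. There are 200 camera calls.

## Working session

There is one attempt and no reset: what is moved stays moved. The work goes in short steps, Python scripts to look and compute and a shell command to move; the robot and the scene stay as the last step left them, time stands still between calls to the robot, and variables do not carry over. Pictures are saved under pics/ and viewed, about 12 in all and at most 16, crops included, and the job is handed in when it is done.

```bash
mkdir -p pics; cat > h.py <<'E'
import numpy as np, cv2
from bench import manip
from scipy.spatial.transform import Rotation as R
def ray(p,uv):
    K=np.array(p['intrinsics']);Rm=cv2.Rodrigues(np.array(p['rvec'],float))[0];t=np.array(p['tvec'],float).ravel()
    a=np.array([(uv[0]-K[0,2])/K[0,0],(uv[1]-K[1,2])/K[1,1]])
    if p.get('fish'):
        r=np.linalg.norm(a);d=np.r_[a/r*np.sin(r),np.cos(r)] if r>0 else np.array([0,0,1.])
    else: d=np.r_[a,1]
    return -Rm.T@t, Rm.T@d
def onz(p,uv,z):
    c,d=ray(p,uv);return c+d*(z-c[2])/d[2]
def proj(p,X):
    K=np.array(p['intrinsics']);Rm=cv2.Rodrigues(np.array(p['rvec'],float))[0];t=np.array(p['tvec'],float).ravel()
    X=np.atleast_2d(X)@Rm.T+t
    if p.get('fish'):
        n=np.linalg.norm(X[:,:2],axis=1);a=X[:,:2]/n[:,None]*np.arctan2(n,X[:,2])[:,None]
    else: a=X[:,:2]/X[:,2:]
    return a@K[:2,:2].T+K[:2,2]
def cam(n):
    p=manip.read_camera(n);p['fish']=(n=='wrist');return p
E
python3 - <<'E'
from h import *
s=manip.read_state();print(s)
for n in ['side','top','wrist']:
    p=cam(n);cv2.imwrite(f'pics/{n}0.png',p['frame']);print(n,ray(p,(256,192)),p['intrinsics'])
    if n=='wrist':continue
    for o in ['spool_black','spool_brown','spool_white','laundry_marker','thread_rack','side_mat','pen_tray']:
        q=manip.recognise(o,p)
        for d in q[:2]: print(o,np.round(d['extent']),round(d['conf'],2),np.round(onz(p,d['extent'][:2],.02),3))
E
```

```text
{'t': 0.0, 'qpos': array([-1.24905753e+00,  3.59512252e-01,  1.51142960e+00, -1.90740754e-05,
        1.27252176e+00, -1.15075143e-01]), 'qd': array([ 0.00117262,  0.00065763,  0.00248782, -0.00158531,  0.00121808,
       -0.00043238]), 'effort': array([ 1.63806551e-03, -5.27611971e+01, -2.78617609e+01,  1.59471015e-04,
        1.31799822e-02,  2.79370323e-05]), 'tcp_pos': array([ 0.25362143, -0.54302635,  0.24145034]), 'eef_rot': array([-2.64901986e+00,  1.68670461e+00,  2.29857787e-03]), 'ft_force': array([-0.36852843,  0.16540284, -0.4440317 ]), 'ft_torque': array([ 0.00576961,  0.01751434, -0.02223539]), 'opening': 0.08504688817603029}
side (array([ 0.43929568, -0.69284793,  0.53497007]), array([ 0.05234948,  0.84222472, -0.53665875])) [[372.73910958   0.         253.1772389 ]
 [  0.         372.73910958 190.02001869]
 [  0.           0.           1.        ]]
spool_black [263. 189.  12.  21.] 0.54 [0.509 0.131 0.02 ]
spool_brown [268. 194.  15.   8.] 0.56 [0.519 0.106 0.02 ]
spool_white [267. 207.  14.  26.] 0.5 [0.512 0.048 0.02 ]
laundry_marker [280. 206.  14.  34.] 0.49 [0.54
[... 474 characters left out ...]

spool_black [284. 179.  19.  16.] 0.59 [0.511 0.02  0.02 ]
spool_black [245. 185.  14.  17.] 0.56 [0.501 0.105 0.02 ]
spool_brown [263. 182.  14.  16.] 0.5 [0.506 0.066 0.02 ]
spool_white [285. 182.  10.  16.] 0.77 [0.505 0.017 0.02 ]
laundry_marker [263. 167.  59.  10.] 0.73 [0.54  0.064 0.02 ]
thread_rack [260. 178.  83.  67.] 0.93 [0.516 0.072 0.02 ]
side_mat [150. 211.  81.  47.] 0.7 [0.45  0.314 0.02 ]
pen_tray [385. 211.  85.  44.] 0.87 [ 0.436 -0.197  0.02 ]
wrist (array([ 0.32698137, -0.51025273,  0.37364507]), array([-0.28781793, -0.12631089, -0.94931891])) [[297.31863964   0.         258.23899887]
 [  0.         297.31863964 191.88158588]
 [  0.           0.           1.        ]]
```

```bash
python3 - <<'E'
import cv2
a=cv2.imread('pics/top0.png')[130:250,100:440]
b=cv2.imread('pics/side0.png')[130:340,180:340]
cv2.imwrite('pics/t0.png',cv2.resize(a,None,fx=2.35,fy=2.35,interpolation=cv2.INTER_CUBIC))
a=cv2.resize(a,(680,240),interpolation=cv2.INTER_CUBIC)
b=cv2.imread('pics/side0.png');b=cv2.resize(b,(460,345))
import numpy as np
c=np.zeros((590,800,3),np.uint8);c[:240,:680]=a;c[242:587,:460]=b
cv2.imwrite('pics/v1.png',c)
E
```

```text
(no output)
```

View pics/v1.png

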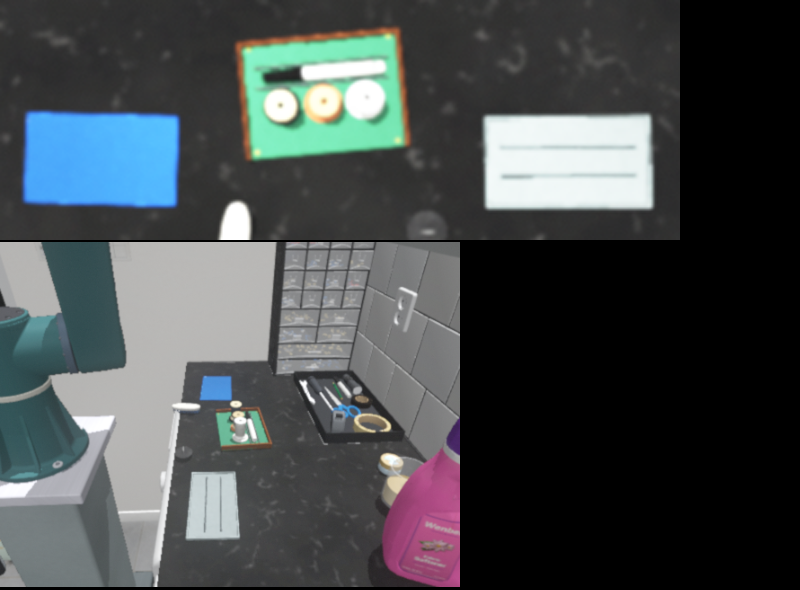

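```bash
cat > m.py <<'E'
from h import *
def rect(p,mask,z):
    cs,_=cv2.findContours(cv2.morphologyEx(mask,cv2.MORPH_CLOSE,np.ones((5,5))),0,1)
    c=max(cs,key=cv2.contourArea)[:,0]
    w=np.array([onz(p,u,z)[:2] for u in c.astype(float)])
    (cx,cy),(a,b),g=cv2.minAreaRect((w*1000).astype(np.float32))
    return round(cx,1),round(cy,1),round(a,1),round(b,1),round(g,2)
def masks(f):
    h=cv2.cvtColor(f,cv2.COLOR_BGR2HSV)
    return h,{'green':cv2.inRange(h,(60,80,60),(88,255,255)),'blue':cv2.inRange(h,(98,120,100),(118,255,255))}
E
python3 - <<'E'
from m import *
p=cam('top');h,m=masks(p['frame'])
print('green',rect(p,m['green'],.006));print('blue',rect(p,m['blue'],.003))
g=cv2.inRange(p['frame'],(120,120,120),(255,255,255));g[:,:335]=0;g[:,435:]=0;g[:180]=0;g[245:]=0
print('tray',rect(p,g,.006))
for n,uv,z in [('black',(240.5,182.5),.058),('brown',(262,181),.052),('white',(282.5,180),.062)]: print(n,onz(p,uv,z))
print(p['frame'][200,150],p['frame'][200,380])
E
```

```text
green (515.6, 68.6, 127.2, 169.9, 3.23)
blue (455.3, 319.0, 175.7, 105.9, 86.94)
tray (436.2, -198.9, 184.0, 103.3, 88.3)
black [0.50481688 0.11200193 0.058     ]
brown [0.50687366 0.0668595  0.052     ]
white [0.50694675 0.02416582 0.062     ]
[253 180  80] [245 245 238]
```

```bash
cat > go.py <<'E'
# usage: go.py x y z yaw_deg [rows] : prints tool-frame totals & per-row shift (shift in current axes)
import sys
from h import *
s=manip.read_state();M=R.from_rotvec(s['eef_rot']).as_matrix();p=np.array(s['tcp_pos'])
x,y,z,yaw=map(float,sys.argv[1:5])
c,sn=np.cos(np.radians(yaw)),np.sin(np.radians(yaw))
T=np.array([[c,sn,0],[sn,-c,0],[0,0,-1]])
d=M.T@(np.array([x,y,z])-p);r=R.from_matrix(M.T@T).as_rotvec(degrees=True)/6
print('t',round(s['t'],2),'at',p.round(4),'yaw',np.degrees(np.arctan2(M[1,0],M[0,0])).round(2),'F',s['ft_force'].round(1),'op',round(s['opening'],4))
print('shift mm',(d*1000).round(1),'turn',r.round(2))
E
python3 -m inch '[{"rz":-1.42},{"rz":-1.42},{"rz":-1.42},{"rz":-1.42},{"rz":-1.42},{"rz":-1.42},{"rz":-1.42},{"rz":-1.42}]' 30
A='go'
python3 -m inch '[{"x":0.0178,"y":-0.0372,"z":0.0013},{"x":0.0178,"y":-0.0372,"z":0.0013},{"x":0.0178,"y":-0.0372,"z":0.0013},{"x":0.0178,"y":-0.0372,"z":0.0013},{"x":0.0178,"y":-0.0372,"z":0.0013},{"x":0.0178,"y":-0.0372,"z":0.0013},{"x":0.0178,"y":-0.0372,"z":0.0013},{"x":0.0178,"y":-0.0372,"z":0.0013}]'
python3 -m inch '[{"x":0.0178,"y":-0.0372,"z":0.0013},{"x":0.0178,"y":-0.0372,"z":0.0013},{"x":0.0178,"y":-0.0372,"z":0.0013},{"x":0.0178,"y":-0.0372,"z":0.0013},{"x":0.0178,"y":-0.0372,"z":0.0013},{"x":0.0178,"y":-0.0372,"z":0.0013},{"x":0.0178,"y":-0.0372,"z":0.0013},{"x":0.0178,"y":-0.0372,"z":0.0013}]'
python3 go.py .505 .067 .22 3.2
python3 - <<'E'
from h import *
p=cam('wrist');f=p['frame'];np.save('w1.npy',p,allow_pickle=True)
for o in ['spool_black','spool_brown','spool_white','laundry_marker','thread_rack']:
    for d in manip.recognise(o,p)[:1]: print(o,np.round(d['extent']),round(d['conf'],2))
# predicted spool tops from nominal
th=np.radians(3.2)
def W(x,y,z): return [.516+np.cos(th)*x-np.sin(th)*y,.069+np.sin(th)*x+np.cos(th)*y,z]
for y,z in [(46,.058),(0,.052),(-46,.062)]:
    q=[W(-.0105+.0155*np.cos(a),y/1000+.0155*np.sin(a),z) for a in np.linspace(0,6.28,40)]
    cv2.polylines(f,[proj(p,q).round().astype(np.int32)],1,(0,0,255),1)
q=[W(a,b,.006) for a,b in [(-.065,-.09),(.065,-.09),(.065,.09),(-.065,.09)]]
cv2.polylines(f,[proj(p,q).round().astype(np.int32)],1,(0,0,255),1)
cv2.imwrite('pics/v2.png',cv2.resize(f,(768,576),interpolation=cv2.INTER_CUBIC))
E
```

```text
t 0.9 at [ 0.2538 -0.5436  0.2423] yaw -64.97 F [-0.2 -0.1 -0.3] op 0.085
shift mm [-447.1 -485.9   22.3] turn [ -0.     0.   -11.36]$[0]: bad value
$[0]: bad value
$[0]: bad value
```

View pics/v2.png

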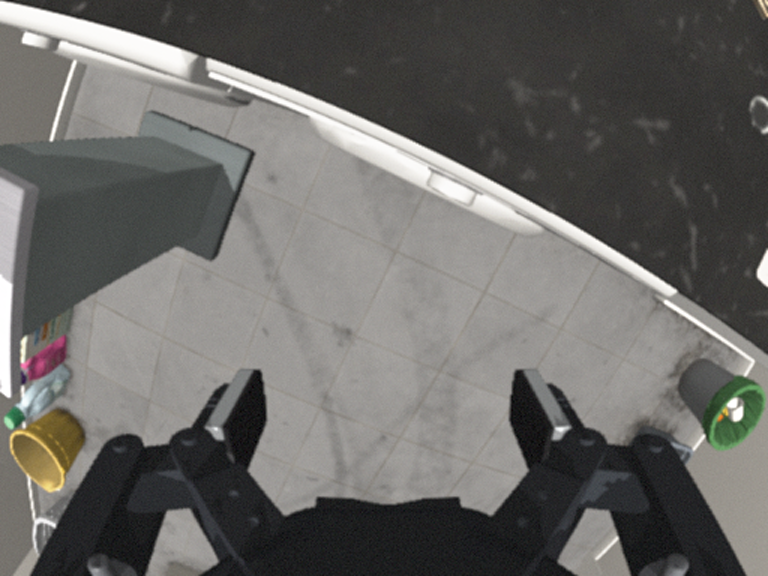

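The picture shows only the floor and the fingers because the rows were refused. Every row needs all seven keys.

```bash

python3 -m inch '[{"gripper":0,"x":0,"y":0,"z":0,"rx":0,"ry":0,"rz":-1.42},{"gripper":0,"x":0,"y":0,"z":0,"rx":0,"ry":0,"rz":-1.42},{"gripper":0,"x":0,"y":0,"z":0,"rx":0,"ry":0,"rz":-1.42},{"gripper":0,"x":0,"y":0,"z":0,"rx":0,"ry":0,"rz":-1.42},{"gripper":0,"x":0,"y":0,"z":0,"rx":0,"ry":0,"rz":-1.42},{"gripper":0,"x":0,"y":0,"z":0,"rx":0,"ry":0,"rz":-1.42},{"gripper":0,"x":0,"y":0,"z":0,"rx":0,"ry":0,"rz":-1.42},{"gripper":0,"x":0,"y":0,"z":0,"rx":0,"ry":0,"rz":-1.42}]' 30 && python3 go.py .505 .067 .22 3.2
```

```text
t: 2.2
tcp_pos: [0.2538, -0.5436, 0.2423]
eef_rot: [-3.14, -0.095, 0.0]
ft_force: [-0.1, 0.2, 0.1]
opening: 0.0854
t 2.2 at [ 0.2538 -0.5436  0.2423] yaw 3.47 F [-0.1  0.2  0.1] op 0.0854
shift mm [ 287.7 -594.3   22.3] turn [-0.    0.    0.05]
```

```bash

python3 -m inch '[{"gripper":0,"x":0.018,"y":-0.0371,"z":0.0014,"rx":0,"ry":0,"rz":0},{"gripper":0,"x":0.018,"y":-0.0371,"z":0.0014,"rx":0,"ry":0,"rz":0},{"gripper":0,"x":0.018,"y":-0.0371,"z":0.0014,"rx":0,"ry":0,"rz":0},{"gripper":0,"x":0.018,"y":-0.0371,"z":0.0014,"rx":0,"ry":0,"rz":0},{"gripper":0,"x":0.018,"y":-0.0371,"z":0.0014,"rx":0,"ry":0,"rz":0},{"gripper":0,"x":0.018,"y":-0.0371,"z":0.0014,"rx":0,"ry":0,"rz":0},{"gripper":0,"x":0.018,"y":-0.0371,"z":0.0014,"rx":0,"ry":0,"rz":0},{"gripper":0,"x":0.018,"y":-0.0371,"z":0.0014,"rx":0,"ry":0,"rz":0}]' && 
python3 -m inch '[{"gripper":0,"x":0.018,"y":-0.0371,"z":0.0014,"rx":0,"ry":0,"rz":0},{"gripper":0,"x":0.018,"y":-0.0371,"z":0.0014,"rx":0,"ry":0,"rz":0},{"gripper":0,"x":0.018,"y":-0.0371,"z":0.0014,"rx":0,"ry":0,"rz":0},{"gripper":0,"x":0.018,"y":-0.0371,"z":0.0014,"rx":0,"ry":0,"rz":0},{"gripper":0,"x":0.018,"y":-0.0371,"z":0.0014,"rx":0,"ry":0,"rz":0},{"gripper":0,"x":0.018,"y":-0.0371,"z":0.0014,"rx":0,"ry":0,"rz":0},{"gripper":0,"x":0.018,"y":-0.0371,"z":0.0014,"rx":0,"ry":0,"rz":0},{"gripper":0,"x":0.018,"y":-0.0371,"z":0.0014,"rx":0,"ry":0,"rz":0.05}]' && 
python3 go.py .505 .067 .22 3.2 &&
cat > ov.py <<'E'
import sys
from h import *
p=cam('wrist');f=p['frame'].copy();np.save('w_'+sys.argv[1],p,allow_pickle=True)
for o in ['spool_black','spool_brown','spool_white','laundry_marker']:
    for d in manip.recognise(o,p)[:1]: print(o,np.round(d['extent']),round(d['conf'],2))
th=np.radians(3.2)
def W(x,y,z): return [.516+np.cos(th)*x-np.sin(th)*y,.069+np.sin(th)*x+np.cos(th)*y,z]
for y,z in [(46,.058),(0,.052),(-46,.062)]:
    q=[W(-.0105+.0155*np.cos(a),y/1000+.0155*np.sin(a),z) for a in np.linspace(0,6.28,40)]
    cv2.polylines(f,[proj(p,q).round().astype(np.int32)],1,(0,0,255),1)
q=[W(a,b,.006) for a,b in [(-.065,-.09),(.065,-.09),(.065,.09),(-.065,.09)]]
cv2.polylines(f,[proj(p,q).round().astype(np.int32)],1,(0,0,255),1)
cv2.imwrite(f'pics/{sys.argv[1]}.png',cv2.resize(f,(768,576),interpolation=cv2.INTER_CUBIC))
E
python3 ov.py v3
```

```text
t: 3.2
tcp_pos: [0.3816, -0.2381, 0.2313]
eef_rot: [3.14, 0.087, 0.001]
ft_force: [0.8, -0.2, -0.3]
opening: 0.0856
t: 4.2
tcp_pos: [0.5089, 0.0664, 0.2201]
eef_rot: [3.141, 0.079, 0.001]
ft_force: [0.8, -0.5, 0.0]
opening: 0.0852
t 4.2 at [0.5089 0.0664 0.2201] yaw 2.89 F [ 0.8 -0.5  0. ] op 0.0852
shift mm [-3.9 -0.8  0.1] turn [ 0.   -0.01 -0.05]
spool_black [258. 129.  31.  33.] 0.88
spool_brown [258. 171.  25.  35.] 0.62
spool_white [259. 160.  33.  26.] 0.6
```

View pics/v3.png

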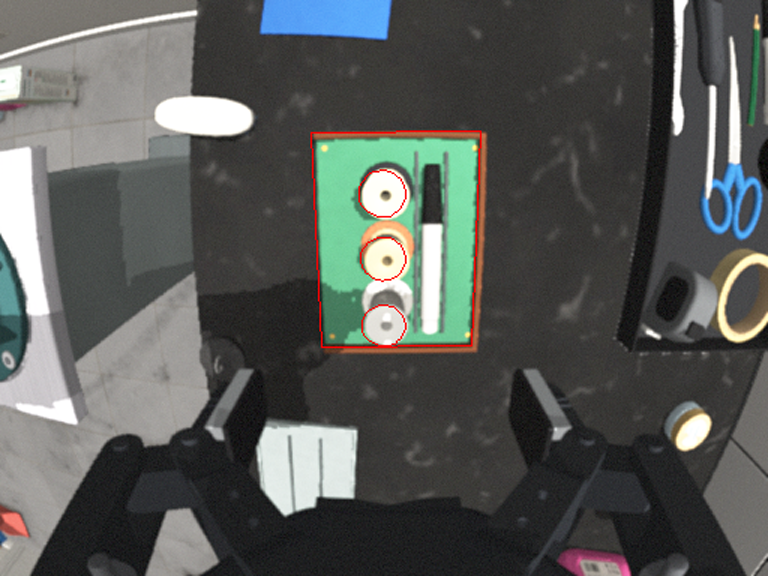

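The overlay fits rack and spools to about 1 mm: spool holes at (385,195), (387,260), (386,325), and the marker lies along column 432. I'll fetch the black spool first.

```bash

python3 -m inch '[{"gripper":0,"x":-0.0006,"y":-0.0119,"z":0.02,"rx":0,"ry":0,"rz":-0.05},{"gripper":0,"x":-0.0006,"y":-0.0119,"z":0.02,"rx":0,"ry":0,"rz":0},{"gripper":0,"x":-0.0007,"y":-0.0119,"z":0.025,"rx":0,"ry":0,"rz":0},{"gripper":0,"x":-0.0007,"y":-0.0119,"z":0.025,"rx":0,"ry":0,"rz":0},{"gripper":0,"x":0,"y":0,"z":0.02,"rx":0,"ry":0,"rz":0},{"gripper":0,"x":0,"y":0,"z":0.02,"rx":0,"ry":0,"rz":0},{"gripper":0,"x":0,"y":0,"z":0,"rx":0,"ry":0,"rz":0},{"gripper":0,"x":0,"y":0,"z":0,"rx":0,"ry":0,"rz":0}]' && python3 go.py .5039 .1138 .042 3.2
```

```text
t: 5.45
tcp_pos: [0.5035, 0.1118, 0.0906]
eef_rot: [-3.14, -0.086, -0.001]
ft_force: [0.2, -0.1, 0.3]
opening: 0.0853
t 5.45 at [0.5035 0.1118 0.0906] yaw 3.13 F [ 0.2 -0.1  0.3] op 0.0853
shift mm [ 0.4 -2.  48.6] turn [-0.   -0.01 -0.01]
```

```bash

python3 -m inch '[{"gripper":0,"x":0.0004,"y":-0.002,"z":0.01,"rx":0,"ry":0,"rz":0},{"gripper":0,"x":0,"y":0,"z":0.014,"rx":0,"ry":0,"rz":0},{"gripper":0,"x":0,"y":0,"z":0.014,"rx":0,"ry":0,"rz":0},{"gripper":0,"x":0,"y":0,"z":0.0106,"rx":0,"ry":0,"rz":0},{"gripper":0,"x":0,"y":0,"z":0,"rx":0,"ry":0,"rz":0},{"gripper":0.3,"x":0,"y":0,"z":0,"rx":0,"ry":0,"rz":0},{"gripper":0.6,"x":0,"y":0,"z":0,"rx":0,"ry":0,"rz":0},{"gripper":0.8,"x":0,"y":0,"z":0,"rx":0,"ry":0,"rz":0}]' 25 && python3 go.py .5039 .1138 .042 3.2
python3 -m inch '[{"gripper":0.8,"x":0,"y":0,"z":0,"rx":0,"ry":0,"rz":0},{"gripper":0.8,"x":0,"y":0,"z":0,"rx":0,"ry":0,"rz":0},{"gripper":0.8,"x":0,"y":0,"z":0,"rx":0,"ry":0,"rz":0},{"gripper":0.8,"x":0,"y":0,"z":-0.01,"rx":0,"ry":0,"rz":0},{"gripper":0.8,"x":0,"y":0,"z":-0.02,"rx":0,"ry":0,"rz":0},{"gripper":0.8,"x":0,"y":0,"z":-0.025,"rx":0,"ry":0,"rz":0},{"gripper":0.8,"x":0,"y":0,"z":-0.02,"rx":0,"ry":0,"rz":0},{"gripper":0.8,"x":0,"y":0,"z":-0.01,"rx":0,"ry":0,"rz":0}]' 25 && python3 go.py .455 .375 .127 3.2
```

```text
t: 6.45
tcp_pos: [0.5038, 0.1145, 0.0417]
eef_rot: [-3.14, -0.087, -0.001]
ft_force: [1.4, 0.7, -0.0]
opening: 0.032
t 6.45 at [0.5038 0.1145 0.0417] yaw 3.19 F [ 1.4  0.7 -0. ] op 0.032
shift mm [ 0.   0.7 -0.3] turn [-0.   -0.01 -0.  ]
t: 7.45
tcp_pos: [0.504, 0.1145, 0.1277]
eef_rot: [-3.14, -0.087, -0.003]
ft_force: [-0.3, 0.9, -0.4]
opening: 0.0299
t 7.45 at [0.504  0.1145 0.1277] yaw 3.19 F [-0.3  0.9 -0.4] op 0.0299
shift mm [ -34.4 -262.8    0.7] turn [-0.   -0.02 -0.  ]
```

```bash

python3 -m inch '[{"gripper":0.8,"x":-0.003,"y":-0.02,"z":0,"rx":0,"ry":0,"rz":0},{"gripper":0.8,"x":-0.006,"y":-0.042,"z":0,"rx":0,"ry":0,"rz":0},{"gripper":0.8,"x":-0.006,"y":-0.05,"z":0,"rx":0,"ry":0,"rz":0},{"gripper":0.8,"x":-0.006,"y":-0.05,"z":0,"rx":0,"ry":0,"rz":0},{"gripper":0.8,"x":-0.006,"y":-0.05,"z":0,"rx":0,"ry":0,"rz":0},{"gripper":0.8,"x":-0.005,"y":-0.037,"z":0.01,"rx":0,"ry":0,"rz":0},{"gripper":0.8,"x":-0.0024,"y":-0.0138,"z":0.02,"rx":0,"ry":0,"rz":0},{"gripper":0.8,"x":0,"y":0,"z":0.02,"rx":0,"ry":0,"rz":0}]' && python3 go.py .455 .375 .036 3.2
```

```text
t: 8.45
tcp_pos: [0.4538, 0.3753, 0.0749]
eef_rot: [3.14, 0.09, -0.001]
ft_force: [0.9, 0.1, -1.2]
opening: 0.0302
t 8.45 at [0.4538 0.3753 0.0749] yaw 3.28 F [ 0.9  0.1 -1.2] op 0.0302
shift mm [ 1.2  0.3 38.9] turn [0.01 0.01 0.01]
```

```bash

python3 -m inch '[{"gripper":0.8,"x":0,"y":0,"z":0.015,"rx":0,"ry":0,"rz":0},{"gripper":0.8,"x":0,"y":0,"z":0.015,"rx":0,"ry":0,"rz":0},{"gripper":0.8,"x":0,"y":0,"z":0.007,"rx":0,"ry":0,"rz":0},{"gripper":0.8,"x":0,"y":0,"z":0.0025,"rx":0,"ry":0,"rz":0},{"gripper":0.8,"x":0,"y":0,"z":0,"rx":0,"ry":0,"rz":0},{"gripper":0.8,"x":0,"y":0,"z":0,"rx":0,"ry":0,"rz":0},{"gripper":0.8,"x":0,"y":0,"z":0,"rx":0,"ry":0,"rz":0},{"gripper":0.8,"x":0,"y":0,"z":0,"rx":0,"ry":0,"rz":0}]' && python3 go.py .455 .375 .0352 3.2
```

```text
t: 9.45
tcp_pos: [0.4546, 0.3751, 0.0371]
eef_rot: [-3.14, -0.087, -0.001]
ft_force: [-0.2, -0.4, -0.2]
opening: 0.0302
t 9.45 at [0.4546 0.3751 0.0371] yaw 3.19 F [-0.2 -0.4 -0.2] op 0.0302
shift mm [0.4 0.1 1.9] turn [-0. -0. -0.]
```

```bash

python3 -m inch '[{"gripper":0.8,"x":0,"y":0,"z":0.0018,"rx":0,"ry":0,"rz":0},{"gripper":0.8,"x":0,"y":0,"z":0,"rx":0,"ry":0,"rz":0},{"gripper":0.5,"x":0,"y":0,"z":0,"rx":0,"ry":0,"rz":0},{"gripper":0.3,"x":0,"y":0,"z":0,"rx":0,"ry":0,"rz":0},{"gripper":0,"x":0,"y":0,"z":0,"rx":0,"ry":0,"rz":0},{"gripper":0,"x":0,"y":0,"z":-0.02,"rx":0,"ry":0,"rz":0},{"gripper":0,"x":0,"y":0,"z":-0.035,"rx":0,"ry":0,"rz":0},{"gripper":0,"x":0,"y":0,"z":-0.04,"rx":0,"ry":0,"rz":0}]' && python3 go.py .5065 .0679 .095 3.2
```

```text
t: 10.45
tcp_pos: [0.454, 0.3746, 0.1305]
eef_rot: [3.14, 0.087, -0.002]
ft_force: [-0.7, -0.2, 0.4]
opening: 0.0856
t 10.45 at [0.454  0.3746 0.1305] yaw 3.19 F [-0.7 -0.2  0.4] op 0.0856
shift mm [ 35.4 309.1  35.6] turn [ 0.01  0.01 -0.  ]
```

```bash

python3 -m inch '[{"gripper":0,"x":0.003,"y":0.027,"z":0,"rx":0,"ry":0,"rz":0},{"gripper":0,"x":0.0055,"y":0.05,"z":0,"rx":0,"ry":0,"rz":0},{"gripper":0,"x":0.0055,"y":0.055,"z":0,"rx":0,"ry":0,"rz":0},{"gripper":0,"x":0.0055,"y":0.055,"z":0,"rx":0,"ry":0,"rz":0},{"gripper":0,"x":0.0055,"y":0.055,"z":0,"rx":0,"ry":0,"rz":0},{"gripper":0,"x":0.0055,"y":0.045,"z":0.01,"rx":0,"ry":0,"rz":0},{"gripper":0,"x":0.005,"y":0.022,"z":0.02,"rx":0,"ry":0,"rz":0},{"gripper":0,"x":0,"y":0,"z":0.006,"rx":0,"ry":0,"rz":0}]' && python3 go.py .5065 .0679 .038 3.2
```

```text
t: 11.45
tcp_pos: [0.507, 0.067, 0.0933]
eef_rot: [-3.14, -0.083, 0.002]
ft_force: [0.2, 0.3, -1.1]
opening: 0.0857
t 11.45 at [0.507  0.067  0.0933] yaw 3.02 F [ 0.2  0.3 -1.1] op 0.0857
shift mm [-0.4 -1.  55.3] turn [-0.    0.01 -0.03]
```

```bash
python3 - <<'E'
from h import *
p=cam('wrist');f=p['frame'].copy()
for x,y,z in [(.5065,.0679,.052),(.5091,.022,.062),(.4546,.3751,.051)]:
    q=[[x+.0155*np.cos(a),y+.0155*np.sin(a),z] for a in np.linspace(0,6.28,40)]
    cv2.polylines(f,[proj(p,q).round().astype(np.int32)],1,(0,0,255),1)
cv2.imwrite('pics/v4.png',cv2.resize(f,(768,576),interpolation=cv2.INTER_CUBIC))
E
```

```text
(no output)
```

View pics/v4.png

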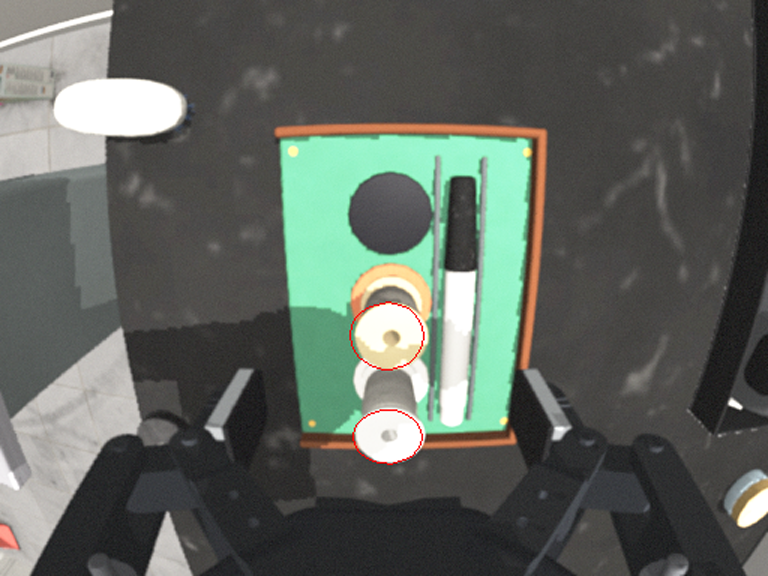

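```bash

python3 -m inch '[{"gripper":0,"x":0,"y":-0.0008,"z":0.014,"rx":0,"ry":0,"rz":0},{"gripper":0,"x":0,"y":0,"z":0.016,"rx":0,"ry":0,"rz":0},{"gripper":0,"x":0,"y":0,"z":0.015,"rx":0,"ry":0,"rz":0},{"gripper":0,"x":0,"y":0,"z":0.01,"rx":0,"ry":0,"rz":0},{"gripper":0,"x":0,"y":0,"z":0,"rx":0,"ry":0,"rz":0},{"gripper":0.3,"x":0,"y":0,"z":0,"rx":0,"ry":0,"rz":0},{"gripper":0.6,"x":0,"y":0,"z":0,"rx":0,"ry":0,"rz":0},{"gripper":0.8,"x":0,"y":0,"z":0,"rx":0,"ry":0,"rz":0}]' 25 && python3 go.py .5065 .0679 .038 3.2
python3 -m inch '[{"gripper":0.8,"x":0,"y":0,"z":0,"rx":0,"ry":0,"rz":0},{"gripper":0.8,"x":0,"y":0,"z":0,"rx":0,"ry":0,"rz":0},{"gripper":0.8,"x":0,"y":0,"z":0,"rx":0,"ry":0,"rz":0},{"gripper":0.8,"x":0,"y":0,"z":-0.01,"rx":0,"ry":0,"rz":0},{"gripper":0.8,"x":0,"y":0,"z":-0.02,"rx":0,"ry":0,"rz":0},{"gripper":0.8,"x":0,"y":0,"z":-0.025,"rx":0,"ry":0,"rz":0},{"gripper":0.8,"x":0,"y":0,"z":-0.02,"rx":0,"ry":0,"rz":0},{"gripper":0.8,"x":0,"y":0,"z":-0.01,"rx":0,"ry":0,"rz":0}]' 25 && python3 go.py .455 .322 .12 3.2
```

```text
t: 12.5
tcp_pos: [0.5075, 0.0692, 0.0394]
eef_rot: [-3.14, -0.087, -0.001]
ft_force: [-0.1, -0.5, 1.8]
opening: 0.0325
t 12.5 at [0.5075 0.0692 0.0394] yaw 3.18 F [-0.1 -0.5  1.8] op 0.0325
shift mm [-1.   1.2  1.4] turn [-0.   -0.01 -0.  ]
t: 13.5
tcp_pos: [0.5077, 0.0692, 0.1254]
eef_rot: [-3.14, -0.087, -0.003]
ft_force: [0.6, -0.2, -1.2]
opening: 0.0303
t 13.5 at [0.5077 0.0692 0.1254] yaw 3.19 F [ 0.6 -0.2 -1.2] op 0.0303
shift mm [ -38.5 -255.3    5.4] turn [-0.   -0.02 -0.  ]
```

```bash

python3 -m inch '[{"gripper":0.8,"x":-0.003,"y":-0.02,"z":0,"rx":0,"ry":0,"rz":0},{"gripper":0.8,"x":-0.006,"y":-0.042,"z":0,"rx":0,"ry":0,"rz":0},{"gripper":0.8,"x":-0.007,"y":-0.05,"z":0,"rx":0,"ry":0,"rz":0},{"gripper":0.8,"x":-0.007,"y":-0.05,"z":0,"rx":0,"ry":0,"rz":0},{"gripper":0.8,"x":-0.007,"y":-0.045,"z":0,"rx":0,"ry":0,"rz":0},{"gripper":0.8,"x":-0.006,"y":-0.035,"z":0.005,"rx":0,"ry":0,"rz":0},{"gripper":0.8,"x":-0.0025,"y":-0.0133,"z":0.015,"rx":0,"ry":0,"rz":0},{"gripper":0.8,"x":0,"y":0,"z":0.02,"rx":0,"ry":0,"rz":0}]' && 
python3 -m inch '[{"gripper":0.8,"x":0,"y":0,"z":0.02,"rx":0,"ry":0,"rz":0},{"gripper":0.8,"x":0,"y":0,"z":0.018,"rx":0,"ry":0,"rz":0},{"gripper":0.8,"x":0,"y":0,"z":0.01,"rx":0,"ry":0,"rz":0},{"gripper":0.8,"x":0,"y":0,"z":0.003,"rx":0,"ry":0,"rz":0},{"gripper":0.8,"x":0,"y":0,"z":0,"rx":0,"ry":0,"rz":0},{"gripper":0.8,"x":0,"y":0,"z":0,"rx":0,"ry":0,"rz":0},{"gripper":0.8,"x":0,"y":0,"z":0,"rx":0,"ry":0,"rz":0},{"gripper":0.8,"x":0,"y":0,"z":0,"rx":0,"ry":0,"rz":0}]' && python3 go.py .455 .322 .0327 3.2
```

```text
t: 14.5
tcp_pos: [0.4542, 0.3226, 0.0832]
eef_rot: [-3.14, -0.09, -0.0]
ft_force: [0.1, -0.2, -0.8]
opening: 0.03
t: 15.5
tcp_pos: [0.4546, 0.3221, 0.0332]
eef_rot: [-3.14, -0.087, -0.0]
ft_force: [0.2, -0.4, 0.2]
opening: 0.0299
t 15.5 at [0.4546 0.3221 0.0332] yaw 3.19 F [ 0.2 -0.4  0.2] op 0.0299
shift mm [0.4 0.1 0.5] turn [-0. -0. -0.]
```

Then release, lift and go to white (0.5095, 0.0225).

```bash

python3 -m inch '[{"gripper":0.8,"x":0,"y":0,"z":0.0006,"rx":0,"ry":0,"rz":0},{"gripper":0.5,"x":0,"y":0,"z":0,"rx":0,"ry":0,"rz":0},{"gripper":0.3,"x":0,"y":0,"z":0,"rx":0,"ry":0,"rz":0},{"gripper":0,"x":0,"y":0,"z":0,"rx":0,"ry":0,"rz":0},{"gripper":0,"x":0,"y":0,"z":-0.02,"rx":0,"ry":0,"rz":0},{"gripper":0,"x":0,"y":0,"z":-0.035,"rx":0,"ry":0,"rz":0},{"gripper":0,"x":0,"y":0,"z":-0.04,"rx":0,"ry":0,"rz":0},{"gripper":0,"x":0.003,"y":0.027,"z":0,"rx":0,"ry":0,"rz":0}]' && 
python3 -m inch '[{"gripper":0,"x":0.006,"y":0.05,"z":0,"rx":0,"ry":0,"rz":0},{"gripper":0,"x":0.006,"y":0.05,"z":0,"rx":0,"ry":0,"rz":0},{"gripper":0,"x":0.006,"y":0.055,"z":0,"rx":0,"ry":0,"rz":0},{"gripper":0,"x":0.006,"y":0.055,"z":0,"rx":0,"ry":0,"rz":0},{"gripper":0,"x":0.006,"y":0.04,"z":0.005,"rx":0,"ry":0,"rz":0},{"gripper":0,"x":0.005,"y":0.0247,"z":0.015,"rx":0,"ry":0,"rz":0},{"gripper":0,"x":0,"y":0,"z":0.01,"rx":0,"ry":0,"rz":0},{"gripper":0,"x":0,"y":0,"z":0,"rx":0,"ry":0,"rz":0}]' && python3 go.py .5095 .0225 .045 3.2
```

```text
t: 16.5
tcp_pos: [0.4614, 0.2973, 0.1308]
eef_rot: [-3.137, -0.09, -0.011]
ft_force: [0.3, 0.1, -0.4]
opening: 0.0856
t: 17.5
tcp_pos: [0.508, 0.0235, 0.0966]
eef_rot: [-3.14, -0.087, 0.004]
ft_force: [0.1, 0.7, 0.0]
opening: 0.0853
t 17.5 at [0.508  0.0235 0.0966] yaw 3.17 F [0.1 0.7 0. ] op 0.0853
shift mm [ 1.6  1.1 51.6] turn [-0.01  0.02 -0.01]
```

```bash

python3 -m inch '[{"gripper":0,"x":0.0014,"y":0.001,"z":0.014,"rx":0,"ry":0,"rz":0},{"gripper":0,"x":0,"y":0,"z":0.016,"rx":0,"ry":0,"rz":0},{"gripper":0,"x":0,"y":0,"z":0.014,"rx":0,"ry":0,"rz":0},{"gripper":0,"x":0,"y":0,"z":0.007,"rx":0,"ry":0,"rz":0},{"gripper":0,"x":0,"y":0,"z":0,"rx":0,"ry":0,"rz":0},{"gripper":0.3,"x":0,"y":0,"z":0,"rx":0,"ry":0,"rz":0},{"gripper":0.6,"x":0,"y":0,"z":0,"rx":0,"ry":0,"rz":0},{"gripper":0.8,"x":0,"y":0,"z":0,"rx":0,"ry":0,"rz":0}]' 25 && python3 go.py .5095 .0225 .045 3.2
python3 -m inch '[{"gripper":0.8,"x":0,"y":0,"z":0,"rx":0,"ry":0,"rz":0},{"gripper":0.8,"x":0,"y":0,"z":0,"rx":0,"ry":0,"rz":0},{"gripper":0.8,"x":0,"y":0,"z":0,"rx":0,"ry":0,"rz":0},{"gripper":0.8,"x":0,"y":0,"z":-0.01,"rx":0,"ry":0,"rz":0},{"gripper":0.8,"x":0,"y":0,"z":-0.02,"rx":0,"ry":0,"rz":0},{"gripper":0.8,"x":0,"y":0,"z":-0.025,"rx":0,"ry":0,"rz":0},{"gripper":0.8,"x":0,"y":0,"z":-0.02,"rx":0,"ry":0,"rz":0},{"gripper":0.8,"x":0,"y":0,"z":-0.01,"rx":0,"ry":0,"rz":0}]' 25 && python3 go.py .455 .268 .13 3.2
```

```text
t: 18.5
tcp_pos: [0.5109, 0.0219, 0.0468]
eef_rot: [-3.14, -0.087, -0.001]
ft_force: [0.2, -0.8, 1.1]
opening: 0.0323
t 18.5 at [0.5109 0.0219 0.0468] yaw 3.18 F [ 0.2 -0.8  1.1] op 0.0323
shift mm [-1.4 -0.7  1.8] turn [-0.   -0.01 -0.  ]
t: 19.5
tcp_pos: [0.5112, 0.0219, 0.1328]
eef_rot: [3.14, 0.087, 0.003]
ft_force: [0.7, -0.3, -0.3]
opening: 0.03
t 19.5 at [0.5112 0.0219 0.1328] yaw 3.19 F [ 0.7 -0.3 -0.3] op 0.03
shift mm [ -42.4 -248.8    2.7] turn [ 0.   -0.02 -0.  ]
```

```bash

python3 -m inch '[{"gripper":0.8,"x":-0.004,"y":-0.02,"z":0,"rx":0,"ry":0,"rz":0},{"gripper":0.8,"x":-0.007,"y":-0.042,"z":0,"rx":0,"ry":0,"rz":0},{"gripper":0.8,"x":-0.0075,"y":-0.05,"z":0,"rx":0,"ry":0,"rz":0},{"gripper":0.8,"x":-0.0075,"y":-0.05,"z":0,"rx":0,"ry":0,"rz":0},{"gripper":0.8,"x":-0.0075,"y":-0.045,"z":0,"rx":0,"ry":0,"rz":0},{"gripper":0.8,"x":-0.006,"y":-0.029,"z":0.005,"rx":0,"ry":0,"rz":0},{"gripper":0.8,"x":-0.003,"y":-0.0128,"z":0.015,"rx":0,"ry":0,"rz":0},{"gripper":0.8,"x":0,"y":0,"z":0.02,"rx":0,"ry":0,"rz":0}]' && 
python3 -m inch '[{"gripper":0.8,"x":0,"y":0,"z":0.02,"rx":0,"ry":0,"rz":0},{"gripper":0.8,"x":0,"y":0,"z":0.018,"rx":0,"ry":0,"rz":0},{"gripper":0.8,"x":0,"y":0,"z":0.01,"rx":0,"ry":0,"rz":0},{"gripper":0.8,"x":0,"y":0,"z":0.0035,"rx":0,"ry":0,"rz":0},{"gripper":0.8,"x":0,"y":0,"z":0,"rx":0,"ry":0,"rz":0},{"gripper":0.8,"x":0,"y":0,"z":0,"rx":0,"ry":0,"rz":0},{"gripper":0.8,"x":0,"y":0,"z":0,"rx":0,"ry":0,"rz":0},{"gripper":0.8,"x":0,"y":0,"z":0,"rx":0,"ry":0,"rz":0}]' && python3 go.py .455 .268 .0401 3.2
```

```text
t: 20.5
tcp_pos: [0.4541, 0.2685, 0.0905]
eef_rot: [-3.14, -0.09, -0.0]
ft_force: [-0.5, -0.5, -0.4]
opening: 0.0301
t: 21.5
tcp_pos: [0.4545, 0.268, 0.04]
eef_rot: [-3.14, -0.087, -0.0]
ft_force: [-0.0, -1.1, -0.5]
opening: 0.0303
t 21.5 at [0.4545 0.268  0.04  ] yaw 3.19 F [-0.  -1.1 -0.5] op 0.0303
shift mm [ 0.5  0.1 -0.1] turn [-0. -0. -0.]
```

```bash

python3 -m inch '[{"gripper":0.5,"x":0,"y":0,"z":0,"rx":0,"ry":0,"rz":0},{"gripper":0.3,"x":0,"y":0,"z":0,"rx":0,"ry":0,"rz":0},{"gripper":0,"x":0,"y":0,"z":0,"rx":0,"ry":0,"rz":0},{"gripper":0,"x":0,"y":0,"z":-0.02,"rx":0,"ry":0,"rz":0},{"gripper":0,"x":0,"y":0,"z":-0.04,"rx":0,"ry":0,"rz":0},{"gripper":0,"x":0,"y":0,"z":-0.04,"rx":0,"ry":0,"rz":0},{"gripper":0.3,"x":0.0124,"y":0.03,"z":-0.02,"rx":0,"ry":0,"rz":0},{"gripper":0.62,"x":0.015,"y":0.04,"z":-0.01,"rx":0,"ry":0,"rz":0}]' && 
python3 -m inch '[{"gripper":0.62,"x":0.015,"y":0.045,"z":0,"rx":0,"ry":0,"rz":0},{"gripper":0.62,"x":0.015,"y":0.045,"z":0,"rx":0,"ry":0,"rz":0},{"gripper":0.62,"x":0.01,"y":0.03,"z":0,"rx":0,"ry":0,"rz":0},{"gripper":0.62,"x":0.008,"y":0.0125,"z":0,"rx":0,"ry":0,"rz":0},{"gripper":0.62,"x":0,"y":0,"z":0,"rx":0,"ry":0,"rz":0},{"gripper":0.62,"x":0,"y":0,"z":0,"rx":0,"ry":0,"rz":0},{"gripper":0.62,"x":0,"y":0,"z":0,"rx":0,"ry":0,"rz":0},{"gripper":0.62,"x":0,"y":0,"z":0,"rx":0,"ry":0,"rz":0}]' && python3 go.py .541 .07 .024 3.2
cat > look.py <<'E'
import sys
from h import *
n=sys.argv[1];pts=eval(sys.argv[2])  # (x,y,z,r)
p=cam('wrist');f=p['frame'].copy();np.save('w_'+n,p,allow_pickle=True)
for x,y,z,r in pts:
    q=[[x+r*np.cos(a),y+r*np.sin(a),z] for a in np.linspace(0,6.28,60)]
    cv2.polylines(f,[proj(p,q).round().astype(np.int32)],1,(0,0,255),1)
for o in sys.argv[3:]:
    for d in manip.recognise(o,p)[:1]: print(o,np.round(d['extent'],1),round(d['conf'],2))
cv2.imwrite(f'pics/{n}.png',cv2.resize(f,(768,576),interpolation=cv2.INTER_CUBIC))
E
python3 look.py v5 '[(.5045,.1142,.01,.021),(.507,.0685,.01,.021),(.5098,.0222,.01,.021)]' laundry_marker disc_black disc_brown disc_white
```

```text
t: 22.5
tcp_pos: [0.4865, 0.1997, 0.1716]
eef_rot: [-3.139, -0.091, -0.004]
ft_force: [0.5, -0.6, 0.1]
opening: 0.0513
t: 23.5
tcp_pos: [0.5405, 0.0708, 0.1699]
eef_rot: [-3.14, -0.089, 0.0]
ft_force: [0.1, 1.2, -0.1]
opening: 0.0327
t 23.5 at [0.5405 0.0708 0.1699] yaw 3.25 F [ 0.1  1.2 -0.1] op 0.0327
shift mm [  0.4   0.8 145.9] turn [-0.    0.    0.01]
laundry_marker [262.5 176.4  13.8 129.9] 0.96
disc_black [223.8 133.2  41.   42.9] 0.7
disc_brown [227.8 178.6  39.1  39.9] 0.89
disc_white [227.6 219.8  34.5  36.7] 0.74
```

View pics/v5.png

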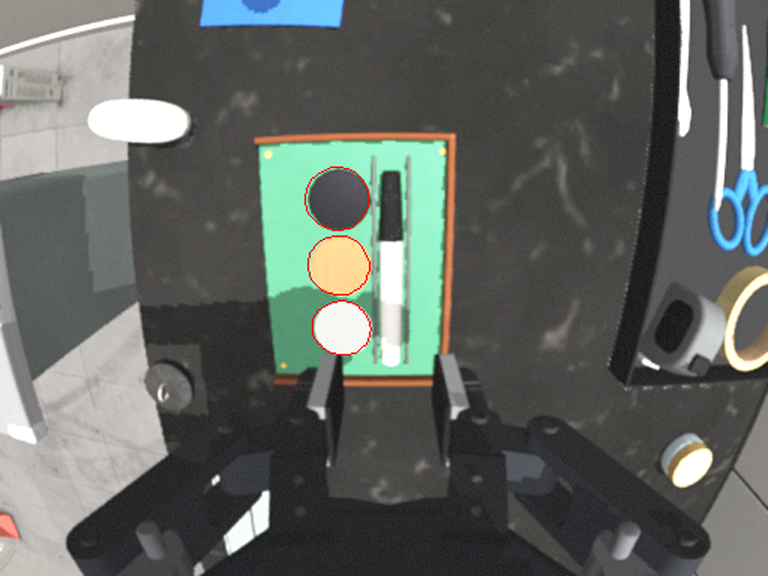

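The overlay rings sit on the discs. The marker ends are at about (391,171) and (391,366) in the enlarged picture.

```bash
python3 - <<'E'
from h import *
p=np.load('w_v5.npy',allow_pickle=True).item();f=p['frame'];h=cv2.cvtColor(f,cv2.COLOR_BGR2HSV)
ng=cv2.bitwise_not(cv2.inRange(h,(60,70,20),(95,255,255)))
for n,c in [('black',(.5045,.1142,.01)),('brown',(.507,.0685,.01)),('white',(.5098,.0222,.01))]:
    q=[[c[0]+.024*np.cos(a),c[1]+.024*np.sin(a),.01] for a in np.linspace(0,6.28,60)]
    m=np.zeros(ng.shape,np.uint8);cv2.fillPoly(m,[proj(p,q).round().astype(np.int32)],1)
    m[:, 247:]=0
    ys,xs=np.nonzero(m*(ng>0));w=np.array([onz(p,(a,b),.01)[:2] for a,b in zip(xs,ys)])
    (e,r)=cv2.minEnclosingCircle((w*1000).astype(np.float32));print(n,w.mean(0).round(4),np.round(e,1),round(r,1))
a,b=onz(p,(260.7,114),.015),onz(p,(260.7,244),.015);print(a,b,(a+b)/2,np.linalg.norm(a-b),np.degrees(np.arctan2(b[0]-a[0],a[1]-b[1])))
E
```

```text
black [0.506  0.1139] [506.  113.8] 20.1
brown [0.5084 0.0682] [508.5  67.9] 21.8
white [0.5107 0.0222] [510.6  20.7] 23.3
[0.5393719  0.13413097 0.015     ] [ 0.54734858 -0.00360588  0.015     ] [0.54336024 0.06526255 0.015     ] 0.13796763632155915 3.314436214357269
```

```bash

python3 -m inch '[{"gripper":0.62,"x":0.0013,"y":0.0028,"z":0.02,"rx":0,"ry":0,"rz":0},{"gripper":0.62,"x":0.0013,"y":0.0028,"z":0.03,"rx":0,"ry":0,"rz":0},{"gripper":0.62,"x":0,"y":0,"z":0.03,"rx":0,"ry":0,"rz":0},{"gripper":0.62,"x":0,"y":0,"z":0.02,"rx":0,"ry":0,"rz":0},{"gripper":0.62,"x":0,"y":0,"z":0.01,"rx":0,"ry":0,"rz":0},{"gripper":0.62,"x":0,"y":0,"z":0,"rx":0,"ry":0,"rz":0},{"gripper":0.62,"x":0,"y":0,"z":0,"rx":0,"ry":0,"rz":0},{"gripper":0.62,"x":0,"y":0,"z":0,"rx":0,"ry":0,"rz":0}]' 40 && python3 go.py .5434 .0655 .023 3.2
```

```text
t: 24.75
tcp_pos: [0.5445, 0.0646, 0.0608]
eef_rot: [-3.14, -0.087, -0.003]
ft_force: [0.1, 0.1, -0.5]
opening: 0.0324
t 24.75 at [0.5445 0.0646 0.0608] yaw 3.19 F [ 0.1  0.1 -0.5] op 0.0324
shift mm [-1.1 -1.  37.8] turn [ 0.   -0.02 -0.  ]
```

```bash

python3 -m inch '[{"gripper":0.62,"x":-0.0008,"y":-0.001,"z":0.014,"rx":0,"ry":0,"rz":0},{"gripper":0.62,"x":0,"y":0,"z":0.014,"rx":0,"ry":0,"rz":0},{"gripper":0.62,"x":0,"y":0,"z":0.008,"rx":0,"ry":0,"rz":0},{"gripper":0.62,"x":0,"y":0,"z":0.0018,"rx":0,"ry":0,"rz":0},{"gripper":0.62,"x":0,"y":0,"z":0,"rx":0,"ry":0,"rz":0},{"gripper":0.7,"x":0,"y":0,"z":0,"rx":0,"ry":0,"rz":0},{"gripper":0.8,"x":0,"y":0,"z":0,"rx":0,"ry":0,"rz":0},{"gripper":1,"x":0,"y":0,"z":0,"rx":0,"ry":0,"rz":0}]' 40 && python3 go.py .5434 .0655 .023 3.2
```

```text
t: 25.75
tcp_pos: [0.5433, 0.0655, 0.0227]
eef_rot: [-3.14, -0.087, -0.001]
ft_force: [-0.5, -0.1, 4.5]
opening: 0.014
t 25.75 at [0.5433 0.0655 0.0227] yaw 3.18 F [-0.5 -0.1  4.5] op 0.014
shift mm [ 0.1  0.  -0.3] turn [-0.   -0.01 -0.  ]
```

```bash

python3 -m inch '[{"gripper":1,"x":0,"y":0,"z":0,"rx":0,"ry":0,"rz":0},{"gripper":1,"x":0,"y":0,"z":-0.01,"rx":0,"ry":0,"rz":0},{"gripper":1,"x":0,"y":0,"z":-0.02,"rx":0,"ry":0,"rz":0},{"gripper":1,"x":0,"y":0,"z":-0.03,"rx":0,"ry":0,"rz":0},{"gripper":1,"x":-0.01,"y":0.01,"z":-0.03,"rx":0,"ry":0,"rz":0},{"gripper":1,"x":-0.02,"y":0.02,"z":-0.03,"rx":0,"ry":0,"rz":0},{"gripper":1,"x":-0.025,"y":0.03,"z":-0.03,"rx":0,"ry":0,"rz":0},{"gripper":1,"x":-0.025,"y":0.04,"z":-0.02,"rx":0,"ry":0,"rz":0}]' && 
python3 -m inch '[{"gripper":1,"x":-0.02,"y":0.03,"z":0,"rx":0,"ry":0,"rz":0},{"gripper":1,"x":-0.01,"y":0.02,"z":0,"rx":0,"ry":0,"rz":0},{"gripper":1,"x":-0.005,"y":0.009,"z":0,"rx":0,"ry":0,"rz":0},{"gripper":1,"x":0,"y":0,"z":0,"rx":0,"ry":0,"rz":0},{"gripper":1,"x":0,"y":0,"z":0,"rx":0,"ry":0,"rz":0},{"gripper":1,"x":0,"y":0,"z":0,"rx":0,"ry":0,"rz":0},{"gripper":1,"x":0,"y":0,"z":0,"rx":0,"ry":0,"rz":0},{"gripper":1,"x":0,"y":0,"z":0,"rx":0,"ry":0,"rz":0}]' && python3 go.py .436 -.199 .15 0
python3 look.py v6 '[(.436,-.199,.004,.01),(.4546,.268,.055,.0155),(.4546,.322,.045,.0155)]' pen_tray laundry_marker
python3 - <<'E'
import cv2
from h import *
p=cam('top');np.save('t6',p,allow_pickle=True);a=p['frame'][140:260,100:440]
cv2.imwrite('pics/v6t.png',cv2.resize(a,(680,240),interpolation=cv2.INTER_CUBIC))
E
```

```text
t: 26.75
tcp_pos: [0.4683, -0.0393, 0.1939]
eef_rot: [3.14, 0.09, 0.003]
ft_force: [0.7, -0.5, -0.1]
opening: 0.0136
t: 27.75
tcp_pos: [0.437, -0.0994, 0.192]
eef_rot: [-3.14, -0.088, 0.0]
ft_force: [-0.1, 0.1, -0.1]
opening: 0.0133
t 27.75 at [ 0.437  -0.0994  0.192 ] yaw 3.22 F [-0.1  0.1 -0.1] op 0.0133
shift mm [-6.6 99.4 42. ] turn [-0.    0.    0.54]
pen_tray [256.2 239.3  90.  129.7] 0.73
laundry_marker [257.9 225.9  33.2 218.9] 0.69
```

View pics/v6.png

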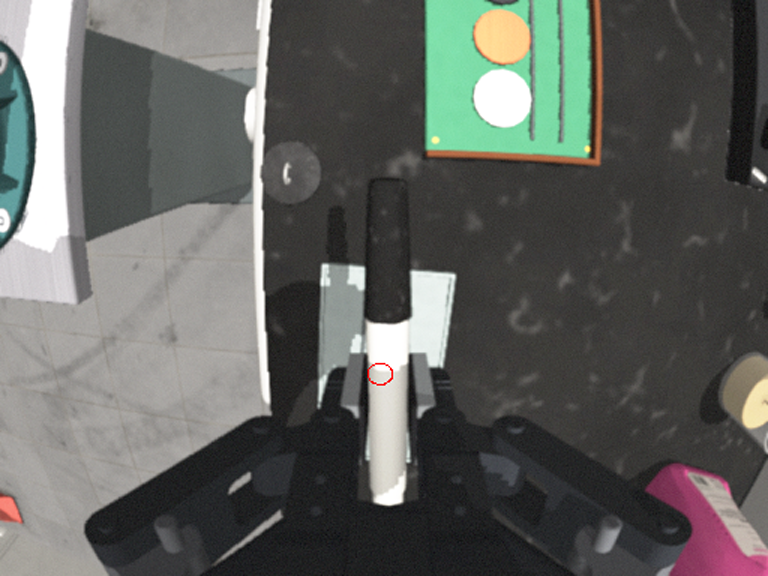

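```bash
python3 - <<'E'
from h import *
p=np.load('w_v6.npy',allow_pickle=True).item()
c=lambda u,v,z:onz(p,(u/1.5,v/1.5),z)
A,B=c(320.5,264,.007),c(455,273,.007);L=c(318,405,.007);Rr=c(445,365,.007)
print('near corners',A,B,'w',np.linalg.norm(A-B),'yaw',np.degrees(np.arctan2(B[1]-A[1],B[0]-A[0])),np.degrees(np.arctan2(-(A-L)[0],(A-L)[1])),np.degrees(np.arctan2(-(B-Rr)[0],(B-Rr)[1])))
a,b=c(388,178,.186),c(389,504,.184);print('marker',a,b,(a+b)/2,np.linalg.norm(a-b))
# tray groove ribs & outline from top picture
t=np.load('t6.npy',allow_pickle=True).item() 
g=cv2.cvtColor(t['frame'],cv2.COLOR_BGR2GRAY)[180:245,330:440];cv2.imwrite('pics/v7.png',cv2.resize(np.hstack([cv2.cvtColor(cv2.imread('pics/top0.png')[180:245,330:440],cv2.COLOR_BGR2GRAY),g]),None,fx=3.6,fy=3.6,interpolation=cv2.INTER_CUBIC))
E
```

```text
near corners [ 0.38796624 -0.10837432  0.007     ] [ 0.4880985  -0.10982515  0.007     ] w 0.10014276565731528 yaw -0.8301126395342313 -1.1639616699915245 0.2155201159006512
marker [ 0.43351913 -0.02976644  0.186     ] [ 0.44140787 -0.16419439  0.184     ] [ 0.4374635  -0.09698041  0.185     ] 0.13467406972381543
```

View pics/v7.png

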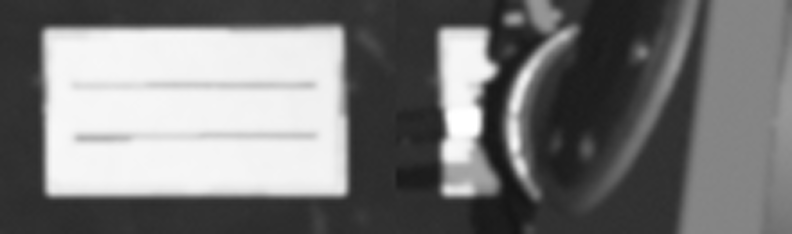

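```bash
python3 - <<'E'
from h import *
t=np.load('t6.npy',allow_pickle=True).item()
c=lambda x,y,z:onz(t,(330+(x+.5)/3.6-.5,180+(y+.5)/3.6-.5),z)
P=[c(43,28,.007),c(345,26,.007),c(347,194,.007),c(46,195,.007)];print(np.round(P,4),np.mean(P,0))
Q=[c(72,86,.006),c(317,85,.006),c(75,137,.006),c(317,135,.006)];print(np.round(Q,4),np.mean(Q,0))
ang=lambda a,b:np.degrees(np.arctan2(-(a-b)[0],(a-b)[1]));print(ang(P[0],P[1]),ang(P[3],P[2]),ang(Q[0],Q[1]),ang(Q[2],Q[3]))
E
```

```text
[[ 0.4898 -0.1084  0.007 ]
 [ 0.4851 -0.292   0.007 ]
 [ 0.3829 -0.2882  0.007 ]
 [ 0.3877 -0.1061  0.007 ]] [ 0.43638097 -0.1986689   0.007     ]
[[ 0.4537 -0.1249  0.006 ]
 [ 0.4496 -0.2737  0.006 ]
 [ 0.4225 -0.1254  0.006 ]
 [ 0.4192 -0.2722  0.006 ]] [ 0.43624765 -0.19903311  0.006     ]
-1.4623050775185062 -1.5101303408607973 -1.5590843046665699 -1.2753632721328692
```

```bash

python3 -m inch '[{"gripper":1,"x":0,"y":0,"z":0,"rx":0,"ry":0,"rz":0.77},{"gripper":1,"x":0,"y":0.02,"z":0,"rx":0,"ry":0,"rz":0},{"gripper":1,"x":0,"y":0.03,"z":0.02,"rx":0,"ry":0,"rz":0},{"gripper":1,"x":0.0017,"y":0.03,"z":0.03,"rx":0,"ry":0,"rz":0},{"gripper":1,"x":0,"y":0.0206,"z":0.03,"rx":0,"ry":0,"rz":0},{"gripper":1,"x":0,"y":0,"z":0.03,"rx":0,"ry":0,"rz":0},{"gripper":1,"x":0,"y":0,"z":0.02,"rx":0,"ry":0,"rz":0},{"gripper":1,"x":0,"y":0,"z":0,"rx":0,"ry":0,"rz":0}]' && python3 go.py .4363 -.2 .0212 -1.4
```

```text
t: 28.95
tcp_pos: [0.4351, -0.1997, 0.0609]
eef_rot: [-3.139, 0.04, 0.004]
ft_force: [0.7, 0.6, 0.4]
opening: 0.0136
t 28.95 at [ 0.4351 -0.1997  0.0609] yaw -1.45 F [0.7 0.6 0.4] op 0.0136
shift mm [ 1.3  0.3 39.7] turn [-0.02  0.03 -0.01]
```

```bash

python3 -m inch '[{"gripper":1,"x":0,"y":0,"z":0.014,"rx":0,"ry":0,"rz":0},{"gripper":1,"x":0,"y":0,"z":0.012,"rx":0,"ry":0,"rz":0},{"gripper":1,"x":0,"y":0,"z":0.008,"rx":0,"ry":0,"rz":0},{"gripper":1,"x":0,"y":0,"z":0.003,"rx":0,"ry":0,"rz":0},{"gripper":1,"x":0,"y":0,"z":0,"rx":0,"ry":0,"rz":0},{"gripper":1,"x":0,"y":0,"z":0,"rx":0,"ry":0,"rz":0},{"gripper":1,"x":0,"y":0,"z":0,"rx":0,"ry":0,"rz":0},{"gripper":1,"x":0,"y":0,"z":0,"rx":0,"ry":0,"rz":0}]' && python3 go.py .4363 -.2 .0212 -1.4
```

```text
t: 29.95
tcp_pos: [0.4363, -0.2003, 0.0253]
eef_rot: [3.141, -0.039, 0.001]
ft_force: [0.1, -1.1, 0.1]
opening: 0.0135
t 29.95 at [ 0.4363 -0.2003  0.0253] yaw -1.44 F [ 0.1 -1.1  0.1] op 0.0135
shift mm [ 0.  -0.3  4.1] turn [ 0.   -0.   -0.01]
```

```bash

python3 -m inch '[{"gripper":1,"x":0,"y":0,"z":0.003,"rx":0,"ry":0,"rz":0},{"gripper":1,"x":0,"y":0,"z":0.0012,"rx":0,"ry":0,"rz":0},{"gripper":1,"x":0,"y":0,"z":0,"rx":0,"ry":0,"rz":0},{"gripper":1,"x":0,"y":0,"z":0,"rx":0,"ry":0,"rz":0},{"gripper":0.85,"x":0,"y":0,"z":0,"rx":0,"ry":0,"rz":0},{"gripper":0.75,"x":0,"y":0,"z":0,"rx":0,"ry":0,"rz":0},{"gripper":0.6,"x":0,"y":0,"z":0,"rx":0,"ry":0,"rz":0},{"gripper":0.5,"x":0,"y":0,"z":0,"rx":0,"ry":0,"rz":0}]' && python3 go.py .4363 -.2 .0212 -1.4
python3 -m inch '[{"gripper":0.5,"x":0,"y":0,"z":-0.01,"rx":0,"ry":0,"rz":0},{"gripper":0.3,"x":0,"y":0,"z":-0.03,"rx":0,"ry":0,"rz":0},{"gripper":0,"x":0,"y":0,"z":-0.04,"rx":0,"ry":0,"rz":0},{"gripper":0,"x":0,"y":-0.02,"z":-0.05,"rx":0,"ry":0,"rz":0},{"gripper":0,"x":0,"y":-0.03,"z":-0.05,"rx":0,"ry":0,"rz":0},{"gripper":0,"x":0,"y":-0.03,"z":-0.02,"rx":0,"ry":0,"rz":-0.77},{"gripper":0,"x":0,"y":-0.02,"z":0,"rx":0,"ry":0,"rz":0},{"gripper":0,"x":0,"y":0,"z":0,"rx":0,"ry":0,"rz":0}]' && python3 go.py .4546 .268 .14 3.2
python3 look.py v8 '[(.4363,-.199,.004,.01)]' laundry_marker pen_tray
```

```text
t: 30.95
tcp_pos: [0.4362, -0.2003, 0.0209]
eef_rot: [-3.141, 0.039, -0.0]
ft_force: [0.7, 0.1, -0.3]
opening: 0.0426
t 30.95 at [ 0.4362 -0.2003  0.0209] yaw -1.43 F [ 0.7  0.1 -0.3] op 0.0426
shift mm [ 0.1 -0.3 -0.3] turn [-0.   -0.   -0.01]
t: 31.95
tcp_pos: [0.4366, -0.0993, 0.2218]
eef_rot: [3.14, 0.091, 0.001]
ft_force: [0.2, -0.4, -0.3]
opening: 0.0855
t 31.95 at [ 0.4366 -0.0993  0.2218] yaw 3.3 F [ 0.2 -0.4 -0.3] op 0.0855
shift mm [  39.  -365.6   81.7] turn [ 0.   -0.01  0.02]
laundry_marker [256.7 235.7  16.6  92.2] 0.85
pen_tray [256.9 233.7  84.1 132. ] 0.57
```

View pics/v8.png

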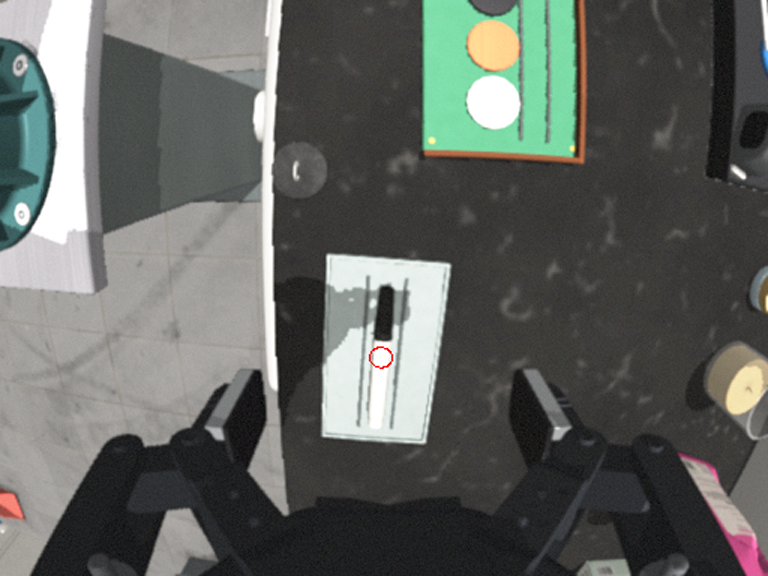

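The marker lies in the groove with ends at (386,286) and (375,429). The tray corners are at (328,254), (450,264), (427,443) and (322,437).

```bash
python3 - <<'E'
from h import *
p=np.load('w_v8.npy',allow_pickle=True).item()
c=lambda u,v,z:onz(p,(u/1.5,v/1.5),z)
P=np.array([c(328,254,.007),c(450,264,.007),c(427,443,.007),c(322,437,.007)]);print(P.round(4),P.mean(0))
for z in (.010,.014): a,b=c(386,286,z),c(375,429,z);print(a.round(4),b.round(4),(a+b)/2,np.linalg.norm(a-b))
p=np.load('w_v5.npy',allow_pickle=True).item()
E
python3 -m inch '[{"gripper":0,"x":0.004,"y":-0.03,"z":0,"rx":0,"ry":0,"rz":0},{"gripper":0,"x":0.005,"y":-0.05,"z":0,"rx":0,"ry":0,"rz":0},{"gripper":0,"x":0.005,"y":-0.055,"z":0,"rx":0,"ry":0,"rz":0},{"gripper":0,"x":0.005,"y":-0.055,"z":0.01,"rx":0,"ry":0,"rz":0},{"gripper":0,"x":0.005,"y":-0.055,"z":0.01,"rx":0,"ry":0,"rz":0},{"gripper":0,"x":0.005,"y":-0.055,"z":0.02,"rx":0,"ry":0,"rz":0},{"gripper":0,"x":0.005,"y":-0.04,"z":0.02,"rx":0,"ry":0,"rz":0},{"gripper":0,"x":0.005,"y":-0.0256,"z":0.02,"rx":0,"ry":0,"rz":0}]' && python3 go.py .4546 .268 .1 3.2
```

```text
[[ 0.3895 -0.108   0.007 ]
 [ 0.4882 -0.1108  0.007 ]
 [ 0.4861 -0.2903  0.007 ]
 [ 0.3842 -0.2894  0.007 ]] [ 0.43701687 -0.19963739  0.007     ]
[ 0.4375 -0.1315  0.01  ] [ 0.435  -0.2733  0.01  ] [ 0.43624404 -0.20237643  0.01      ] 0.14185403420883097
[ 0.4375 -0.1302  0.014 ] [ 0.4349 -0.2703  0.014 ] [ 0.43619659 -0.20024489  0.014     ] 0.14020014141578097
t: 33.1
tcp_pos: [0.4562, 0.2681, 0.1398]
eef_rot: [3.14, 0.088, -0.0]
ft_force: [-0.1, 0.1, -0.3]
opening: 0.0854
t 33.1 at [0.4562 0.2681 0.1398] yaw 3.22 F [-0.1  0.1 -0.3] op 0.0854
shift mm [-1.6  0.  39.8] turn [0. 0. 0.]
```

```bash

python3 -m inch '[{"gripper":0,"x":-0.0012,"y":0,"z":0.02,"rx":0,"ry":0,"rz":0},{"gripper":0,"x":0,"y":0,"z":0.025,"rx":0,"ry":0,"rz":0},{"gripper":0,"x":0,"y":0,"z":0.025,"rx":0,"ry":0,"rz":0},{"gripper":0,"x":0,"y":0,"z":0.015,"rx":0,"ry":0,"rz":0},{"gripper":0,"x":0,"y":0,"z":0.01,"rx":0,"ry":0,"rz":0},{"gripper":0,"x":0,"y":0,"z":0,"rx":0,"ry":0,"rz":0},{"gripper":0,"x":0,"y":0,"z":0,"rx":0,"ry":0,"rz":0},{"gripper":0,"x":0,"y":0,"z":0,"rx":0,"ry":0,"rz":0}]' 25 && python3 go.py .4545 .268 .04 3.2
```

```text
t: 34.1
tcp_pos: [0.455, 0.2671, 0.0467]
eef_rot: [-3.14, -0.087, -0.002]
ft_force: [0.3, -0.3, 0.2]
opening: 0.0854
t 34.1 at [0.455  0.2671 0.0467] yaw 3.19 F [ 0.3 -0.3  0.2] op 0.0854
shift mm [-0.5 -1.   6.7] turn [-0.01 -0.01 -0.  ]
```

```bash

python3 -m inch '[{"gripper":0,"x":-0.0005,"y":-0.001,"z":0.0065,"rx":0,"ry":0,"rz":0},{"gripper":0,"x":0,"y":0,"z":0,"rx":0,"ry":0,"rz":0},{"gripper":0.3,"x":0,"y":0,"z":0,"rx":0,"ry":0,"rz":0},{"gripper":0.6,"x":0,"y":0,"z":0,"rx":0,"ry":0,"rz":0},{"gripper":0.8,"x":0,"y":0,"z":0,"rx":0,"ry":0,"rz":0},{"gripper":0.8,"x":0,"y":0,"z":0,"rx":0,"ry":0,"rz":0},{"gripper":0.8,"x":0,"y":0,"z":0,"rx":0,"ry":0,"rz":0},{"gripper":0.8,"x":0,"y":0,"z":0,"rx":0,"ry":0,"rz":0}]' 25 && python3 go.py .4545 .268 .04 3.2
python3 -m inch '[{"gripper":0.8,"x":0,"y":0,"z":-0.01,"rx":0,"ry":0,"rz":0},{"gripper":0.8,"x":0,"y":0,"z":-0.02,"rx":0,"ry":0,"rz":0},{"gripper":0.8,"x":0,"y":0,"z":-0.03,"rx":0,"ry":0,"rz":0},{"gripper":0.8,"x":0.003,"y":0.01,"z":-0.02,"rx":0,"ry":0,"rz":0},{"gripper":0.8,"x":0.007,"y":0.03,"z":-0.01,"rx":0,"ry":0,"rz":0},{"gripper":0.8,"x":0.008,"y":0.04,"z":0,"rx":0,"ry":0,"rz":0},{"gripper":0.8,"x":0.008,"y":0.05,"z":0,"rx":0,"ry":0,"rz":0},{"gripper":0.8,"x":0.008,"y":0.05,"z":0,"rx":0,"ry":0,"rz":0}]' && python3 go.py .5108 .0219 .1 3.2
```

```text
t: 35.1
tcp_pos: [0.454, 0.2678, 0.0396]
eef_rot: [-3.14, -0.087, -0.0]
ft_force: [-0.7, -0.0, 2.7]
opening: 0.0303
t 35.1 at [0.454  0.2678 0.0396] yaw 3.19 F [-0.7 -0.   2.7] op 0.0303
shift mm [ 0.6 -0.1 -0.4] turn [-0. -0. -0.]
t: 36.1
tcp_pos: [0.4982, 0.0886, 0.1301]
eef_rot: [-3.14, -0.088, -0.001]
ft_force: [-0.2, 0.3, -0.5]
opening: 0.0305
t 36.1 at [0.4982 0.0886 0.1301] yaw 3.23 F [-0.2  0.3 -0.5] op 0.0305
shift mm [ 8.8 67.4 30.1] turn [-0.   -0.01  0.  ]
```

```bash

python3 -m inch '[{"gripper":0.8,"x":0.004,"y":0.035,"z":0,"rx":0,"ry":0,"rz":0},{"gripper":0.8,"x":0.003,"y":0.022,"z":0,"rx":0,"ry":0,"rz":0},{"gripper":0.8,"x":0.0018,"y":0.0104,"z":0.01,"rx":0,"ry":0,"rz":0},{"gripper":0.8,"x":0,"y":0,"z":0.02,"rx":0,"ry":0,"rz":0},{"gripper":0.8,"x":0,"y":0,"z":0.025,"rx":0,"ry":0,"rz":0},{"gripper":0.8,"x":0,"y":0,"z":0.015,"rx":0,"ry":0,"rz":0},{"gripper":0.8,"x":0,"y":0,"z":0,"rx":0,"ry":0,"rz":0},{"gripper":0.8,"x":0,"y":0,"z":0,"rx":0,"ry":0,"rz":0}]' && python3 go.py .5109 .022 .0471 3.2
```

```text
t: 37.1
tcp_pos: [0.5108, 0.0234, 0.0598]
eef_rot: [-3.14, -0.088, -0.001]
ft_force: [0.4, -0.8, 0.3]
opening: 0.03
t 37.1 at [0.5108 0.0234 0.0598] yaw 3.21 F [ 0.4 -0.8  0.3] op 0.03
shift mm [ 0.   1.4 12.7] turn [-0.   -0.01  0.  ]
```

```bash

python3 -m inch '[{"gripper":0.8,"x":0,"y":0.001,"z":0.005,"rx":0,"ry":0,"rz":0},{"gripper":0.8,"x":0,"y":0,"z":0.005,"rx":0,"ry":0,"rz":0},{"gripper":0.8,"x":0,"y":0,"z":0.002,"rx":0,"ry":0,"rz":0},{"gripper":0.8,"x":0,"y":0,"z":0,"rx":0,"ry":0,"rz":0},{"gripper":0.8,"x":0,"y":0,"z":0,"rx":0,"ry":0,"rz":0},{"gripper":0.8,"x":0,"y":0,"z":0,"rx":0,"ry":0,"rz":0},{"gripper":0.8,"x":0,"y":0,"z":0,"rx":0,"ry":0,"rz":0},{"gripper":0.8,"x":0,"y":0,"z":0,"rx":0,"ry":0,"rz":0}]' && python3 go.py .5109 .022 .0466 3.2
```

```text
t: 38.1
tcp_pos: [0.5105, 0.0222, 0.0475]
eef_rot: [-3.14, -0.087, -0.0]
ft_force: [-0.1, 0.2, -0.7]
opening: 0.03
t 38.1 at [0.5105 0.0222 0.0475] yaw 3.19 F [-0.1  0.2 -0.7] op 0.03
shift mm [0.4 0.2 0.9] turn [-0. -0. -0.]
```

```bash

python3 -m inch '[{"gripper":0.8,"x":0,"y":0,"z":0.0009,"rx":0,"ry":0,"rz":0},{"gripper":0.8,"x":0,"y":0,"z":0,"rx":0,"ry":0,"rz":0},{"gripper":0.5,"x":0,"y":0,"z":0,"rx":0,"ry":0,"rz":0},{"gripper":0.3,"x":0,"y":0,"z":0,"rx":0,"ry":0,"rz":0},{"gripper":0,"x":0,"y":0,"z":0,"rx":0,"ry":0,"rz":0},{"gripper":0,"x":0,"y":0,"z":-0.02,"rx":0,"ry":0,"rz":0},{"gripper":0,"x":0,"y":0,"z":-0.035,"rx":0,"ry":0,"rz":0},{"gripper":0,"x":0,"y":0,"z":-0.04,"rx":0,"ry":0,"rz":0}]' && python3 -m inch '[{"gripper":0,"x":-0.005,"y":-0.03,"z":0,"rx":0,"ry":0,"rz":0},{"gripper":0,"x":-0.006,"y":-0.05,"z":0,"rx":0,"ry":0,"rz":0},{"gripper":0,"x":-0.007,"y":-0.055,"z":0,"rx":0,"ry":0,"rz":0},{"gripper":0,"x":-0.007,"y":-0.055,"z":0,"rx":0,"ry":0,"rz":0},{"gripper":0,"x":-0.006,"y":-0.05,"z":0,"rx":0,"ry":0,"rz":0},{"gripper":0,"x":-0.005,"y":-0.04,"z":0,"rx":0,"ry":0,"rz":0},{"gripper":0,"x":-0.0032,"y":-0.0227,"z":0.02,"rx":0,"ry":0,"rz":0},{"gripper":0,"x":0,"y":0,"z":0.02,"rx":0,"ry":0,"rz":0}]' && python3 go.py .4546 .3221 .0331 3.2
python3 look.py v9 '[(.4546,.3211,.045,.0155),(.4546,.3745,.051,.0155),(.5107,.0222,.062,.0155)]' spool_brown spool_black spool_white
```

```text
t: 39.1
tcp_pos: [0.5098, 0.0222, 0.142]
eef_rot: [-3.14, -0.087, 0.003]
ft_force: [-0.3, 0.5, -0.4]
opening: 0.0855
t: 40.1
tcp_pos: [0.4542, 0.3242, 0.1013]
eef_rot: [-3.139, -0.091, -0.002]
ft_force: [-0.1, -1.3, 0.3]
opening: 0.0851
t 40.1 at [0.4542 0.3242 0.1013] yaw 3.33 F [-0.1 -1.3  0.3] op 0.0851
shift mm [ 0.2  2.2 68.2] turn [-0.01 -0.01  0.02]
spool_brown [258.9 213.1  45.2  58.9] 0.79
spool_black [262.3 144.1  49.4  56.1] 0.67
```

View pics/v9.png

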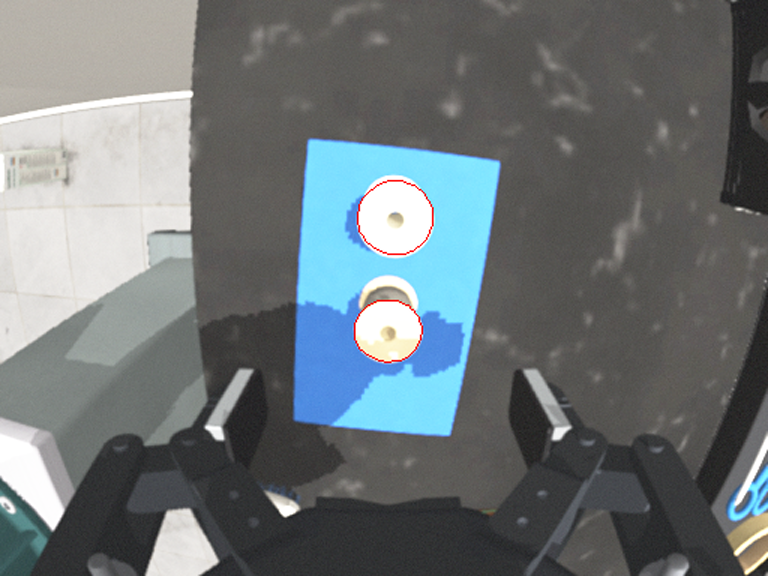

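Both remaining spools stand upright on the mat: tops at (395,218) and (388,332), within the predicted rings.

```bash

python3 -m inch '[{"gripper":0,"x":0,"y":0.001,"z":0.015,"rx":0,"ry":0,"rz":0},{"gripper":0,"x":0,"y":0,"z":0.022,"rx":0,"ry":0,"rz":0},{"gripper":0,"x":0,"y":0,"z":0.018,"rx":0,"ry":0,"rz":0},{"gripper":0,"x":0,"y":0,"z":0.01,"rx":0,"ry":0,"rz":0},{"gripper":0,"x":0,"y":0,"z":0,"rx":0,"ry":0,"rz":0},{"gripper":0,"x":0,"y":0,"z":0,"rx":0,"ry":0,"rz":0},{"gripper":0,"x":0,"y":0,"z":0,"rx":0,"ry":0,"rz":0},{"gripper":0,"x":0,"y":0,"z":0,"rx":0,"ry":0,"rz":0}]' 25 && python3 go.py .4546 .3221 .0331 3.2
```

```text
t: 41.3
tcp_pos: [0.4548, 0.3214, 0.0371]
eef_rot: [-3.14, -0.087, -0.001]
ft_force: [-0.2, 0.2, 0.4]
opening: 0.0853
t 41.3 at [0.4548 0.3214 0.0371] yaw 3.19 F [-0.2  0.2  0.4] op 0.0853
shift mm [-0.2 -0.7  4. ] turn [-0.   -0.01 -0.  ]
```

```bash

python3 -m inch '[{"gripper":0,"x":-0.0002,"y":-0.0007,"z":0.004,"rx":0,"ry":0,"rz":0},{"gripper":0,"x":0,"y":0,"z":0,"rx":0,"ry":0,"rz":0},{"gripper":0.3,"x":0,"y":0,"z":0,"rx":0,"ry":0,"rz":0},{"gripper":0.6,"x":0,"y":0,"z":0,"rx":0,"ry":0,"rz":0},{"gripper":0.8,"x":0,"y":0,"z":0,"rx":0,"ry":0,"rz":0},{"gripper":0.8,"x":0,"y":0,"z":0,"rx":0,"ry":0,"rz":0},{"gripper":0.8,"x":0,"y":0,"z":0,"rx":0,"ry":0,"rz":0},{"gripper":0.8,"x":0,"y":0,"z":0,"rx":0,"ry":0,"rz":0}]' 25 && python3 go.py .4546 .3221 .0331 3.2
python3 -m inch '[{"gripper":0.8,"x":0,"y":0,"z":-0.01,"rx":0,"ry":0,"rz":0},{"gripper":0.8,"x":0,"y":0,"z":-0.025,"rx":0,"ry":0,"rz":0},{"gripper":0.8,"x":0,"y":0,"z":-0.035,"rx":0,"ry":0,"rz":0},{"gripper":0.8,"x":0.003,"y":0.015,"z":-0.02,"rx":0,"ry":0,"rz":0},{"gripper":0.8,"x":0.007,"y":0.035,"z":-0.01,"rx":0,"ry":0,"rz":0},{"gripper":0.8,"x":0.007,"y":0.045,"z":0,"rx":0,"ry":0,"rz":0},{"gripper":0.8,"x":0.007,"y":0.05,"z":0,"rx":0,"ry":0,"rz":0},{"gripper":0.8,"x":0.007,"y":0.05,"z":0,"rx":0,"ry":0,"rz":0}]' && 
python3 -m inch '[{"gripper":0.8,"x":0.005,"y":0.035,"z":0,"rx":0,"ry":0,"rz":0},{"gripper":0.8,"x":0.003,"y":0.018,"z":0,"rx":0,"ry":0,"rz":0},{"gripper":0.8,"x":0.0002,"y":0.0075,"z":0.005,"rx":0,"ry":0,"rz":0},{"gripper":0.8,"x":0,"y":0,"z":0.02,"rx":0,"ry":0,"rz":0},{"gripper":0.8,"x":0,"y":0,"z":0.03,"rx":0,"ry":0,"rz":0},{"gripper":0.8,"x":0,"y":0,"z":0.02,"rx":0,"ry":0,"rz":0},{"gripper":0.8,"x":0,"y":0,"z":0,"rx":0,"ry":0,"rz":0},{"gripper":0.8,"x":0,"y":0,"z":0,"rx":0,"ry":0,"rz":0}]' && python3 go.py .508 .0692 .0405 3.2
```

```text
t: 42.3
tcp_pos: [0.4544, 0.3219, 0.0327]
eef_rot: [-3.14, -0.087, -0.0]
ft_force: [-0.6, -0.4, 1.8]
opening: 0.0302
t 42.3 at [0.4544 0.3219 0.0327] yaw 3.19 F [-0.6 -0.4  1.8] op 0.0302
shift mm [ 0.2 -0.2 -0.4] turn [-0. -0. -0.]
t: 43.3
tcp_pos: [0.4964, 0.1276, 0.1332]
eef_rot: [-3.14, -0.088, -0.001]
ft_force: [0.5, 0.5, -0.4]
opening: 0.0302
t: 44.3
tcp_pos: [0.5078, 0.0696, 0.0579]
eef_rot: [-3.14, -0.089, -0.0]
ft_force: [-0.3, 0.1, 0.1]
opening: 0.0299
t 44.3 at [0.5078 0.0696 0.0579] yaw 3.24 F [-0.3  0.1  0.1] op 0.0299
shift mm [ 0.2  0.4 17.4] turn [-0.   -0.    0.01]
```

```bash

python3 -m inch '[{"gripper":0.8,"x":0.0002,"y":0.0003,"z":0.008,"rx":0,"ry":0,"rz":0},{"gripper":0.8,"x":0,"y":0,"z":0.006,"rx":0,"ry":0,"rz":0},{"gripper":0.8,"x":0,"y":0,"z":0.003,"rx":0,"ry":0,"rz":0},{"gripper":0.8,"x":0,"y":0,"z":0,"rx":0,"ry":0,"rz":0},{"gripper":0.8,"x":0,"y":0,"z":0,"rx":0,"ry":0,"rz":0},{"gripper":0.8,"x":0,"y":0,"z":0,"rx":0,"ry":0,"rz":0},{"gripper":0.8,"x":0,"y":0,"z":0,"rx":0,"ry":0,"rz":0},{"gripper":0.8,"x":0,"y":0,"z":0,"rx":0,"ry":0,"rz":0}]' && python3 go.py .508 .0692 .0397 3.2
```

```text
t: 45.3
tcp_pos: [0.5079, 0.0687, 0.0406]
eef_rot: [-3.14, -0.087, -0.0]
ft_force: [-0.2, -0.1, -1.0]
opening: 0.0298
t 45.3 at [0.5079 0.0687 0.0406] yaw 3.19 F [-0.2 -0.1 -1. ] op 0.0298
shift mm [ 0.1 -0.5  0.9] turn [-0. -0. -0.]
```

```bash

python3 -m inch '[{"gripper":0.8,"x":0,"y":0,"z":0.0009,"rx":0,"ry":0,"rz":0},{"gripper":0.8,"x":0,"y":0,"z":0,"rx":0,"ry":0,"rz":0},{"gripper":0.5,"x":0,"y":0,"z":0,"rx":0,"ry":0,"rz":0},{"gripper":0.3,"x":0,"y":0,"z":0,"rx":0,"ry":0,"rz":0},{"gripper":0,"x":0,"y":0,"z":0,"rx":0,"ry":0,"rz":0},{"gripper":0,"x":0,"y":0,"z":-0.02,"rx":0,"ry":0,"rz":0},{"gripper":0,"x":0,"y":0,"z":-0.035,"rx":0,"ry":0,"rz":0},{"gripper":0,"x":0,"y":0,"z":-0.04,"rx":0,"ry":0,"rz":0}]' && python3 -m inch '[{"gripper":0,"x":-0.004,"y":-0.03,"z":0,"rx":0,"ry":0,"rz":0},{"gripper":0,"x":-0.006,"y":-0.05,"z":0,"rx":0,"ry":0,"rz":0},{"gripper":0,"x":-0.006,"y":-0.055,"z":0,"rx":0,"ry":0,"rz":0},{"gripper":0,"x":-0.006,"y":-0.055,"z":0,"rx":0,"ry":0,"rz":0},{"gripper":0,"x":-0.006,"y":-0.05,"z":0,"rx":0,"ry":0,"rz":0},{"gripper":0,"x":-0.005,"y":-0.04,"z":0,"rx":0,"ry":0,"rz":0},{"gripper":0,"x":-0.0032,"y":-0.028,"z":0,"rx":0,"ry":0,"rz":0},{"gripper":0,"x":0,"y":0,"z":0.02,"rx":0,"ry":0,"rz":0}]' && 
python3 -m inch '[{"gripper":0,"x":0,"y":0,"z":0.02,"rx":0,"ry":0,"rz":0},{"gripper":0,"x":0,"y":0,"z":0.025,"rx":0,"ry":0,"rz":0},{"gripper":0,"x":0,"y":0,"z":0.02,"rx":0,"ry":0,"rz":0},{"gripper":0,"x":0,"y":0,"z":0.01,"rx":0,"ry":0,"rz":0},{"gripper":0,"x":0,"y":0,"z":0,"rx":0,"ry":0,"rz":0},{"gripper":0,"x":0,"y":0,"z":0,"rx":0,"ry":0,"rz":0},{"gripper":0,"x":0,"y":0,"z":0,"rx":0,"ry":0,"rz":0},{"gripper":0,"x":0,"y":0,"z":0,"rx":0,"ry":0,"rz":0}]' && python3 go.py .4544 .375 .0355 3.2
```

```text
t: 46.3
tcp_pos: [0.5072, 0.0686, 0.1351]
eef_rot: [-3.14, -0.087, 0.003]
ft_force: [0.8, 0.1, -0.2]
opening: 0.0857
t: 47.3
tcp_pos: [0.4554, 0.3773, 0.1158]
eef_rot: [-3.137, -0.091, -0.006]
ft_force: [-0.3, -1.1, 0.4]
opening: 0.0854
t: 48.3
tcp_pos: [0.4549, 0.3744, 0.0403]
eef_rot: [-3.14, -0.087, -0.001]
ft_force: [0.1, -0.1, -0.5]
opening: 0.0853
t 48.3 at [0.4549 0.3744 0.0403] yaw 3.19 F [ 0.1 -0.1 -0.5] op 0.0853
shift mm [-0.5 -0.6  4.8] turn [-0.01 -0.01 -0.  ]
```

```bash

python3 -m inch '[{"gripper":0,"x":-0.0005,"y":-0.0006,"z":0.0048,"rx":0,"ry":0,"rz":0},{"gripper":0,"x":0,"y":0,"z":0,"rx":0,"ry":0,"rz":0},{"gripper":0.3,"x":0,"y":0,"z":0,"rx":0,"ry":0,"rz":0},{"gripper":0.6,"x":0,"y":0,"z":0,"rx":0,"ry":0,"rz":0},{"gripper":0.8,"x":0,"y":0,"z":0,"rx":0,"ry":0,"rz":0},{"gripper":0.8,"x":0,"y":0,"z":0,"rx":0,"ry":0,"rz":0},{"gripper":0.8,"x":0,"y":0,"z":0,"rx":0,"ry":0,"rz":0},{"gripper":0.8,"x":0,"y":0,"z":0,"rx":0,"ry":0,"rz":0}]' 25 && python3 go.py .4544 .375 .0355 3.2
python3 -m inch '[{"gripper":0.8,"x":0,"y":0,"z":-0.01,"rx":0,"ry":0,"rz":0},{"gripper":0.8,"x":0,"y":0,"z":-0.025,"rx":0,"ry":0,"rz":0},{"gripper":0.8,"x":0,"y":0,"z":-0.035,"rx":0,"ry":0,"rz":0},{"gripper":0.8,"x":0.003,"y":0.02,"z":-0.02,"rx":0,"ry":0,"rz":0},{"gripper":0.8,"x":0.006,"y":0.038,"z":-0.01,"rx":0,"ry":0,"rz":0},{"gripper":0.8,"x":0.007,"y":0.045,"z":0,"rx":0,"ry":0,"rz":0},{"gripper":0.8,"x":0.007,"y":0.05,"z":0,"rx":0,"ry":0,"rz":0},{"gripper":0.8,"x":0.007,"y":0.05,"z":0,"rx":0,"ry":0,"rz":0}]' && 
python3 -m inch '[{"gripper":0.8,"x":0.004,"y":0.035,"z":0,"rx":0,"ry":0,"rz":0},{"gripper":0.8,"x":0.002,"y":0.018,"z":0,"rx":0,"ry":0,"rz":0},{"gripper":0.8,"x":0.0005,"y":0.007,"z":0.005,"rx":0,"ry":0,"rz":0},{"gripper":0.8,"x":0,"y":0,"z":0.02,"rx":0,"ry":0,"rz":0},{"gripper":0.8,"x":0,"y":0,"z":0.03,"rx":0,"ry":0,"rz":0},{"gripper":0.8,"x":0,"y":0,"z":0.02,"rx":0,"ry":0,"rz":0},{"gripper":0.8,"x":0,"y":0,"z":0,"rx":0,"ry":0,"rz":0},{"gripper":0.8,"x":0,"y":0,"z":0,"rx":0,"ry":0,"rz":0}]' && python3 go.py .5055 .1145 .0425 3.2
```

```text
t: 49.3
tcp_pos: [0.4541, 0.3748, 0.035]
eef_rot: [-3.14, -0.087, -0.0]
ft_force: [-0.6, -0.2, 2.7]
opening: 0.0303
t 49.3 at [0.4541 0.3748 0.035 ] yaw 3.19 F [-0.6 -0.2  2.7] op 0.0303
shift mm [ 0.3 -0.2 -0.5] turn [-0. -0. -0.]
t: 50.3
tcp_pos: [0.495, 0.1711, 0.135]
eef_rot: [3.14, 0.088, -0.0]
ft_force: [0.9, -0.3, -0.1]
opening: 0.0302
t: 51.3
tcp_pos: [0.5053, 0.1148, 0.0602]
eef_rot: [-3.14, -0.089, -0.0]
ft_force: [0.2, -0.1, 0.0]
opening: 0.0302
t 51.3 at [0.5053 0.1148 0.0602] yaw 3.23 F [ 0.2 -0.1  0. ] op 0.0302
shift mm [ 0.2  0.3 17.7] turn [-0.   -0.    0.01]
```

Contact is expected at z 0.042.

```bash

python3 -m inch '[{"gripper":0.8,"x":0.0002,"y":0,"z":0.008,"rx":0,"ry":0,"rz":0},{"gripper":0.8,"x":0,"y":0,"z":0.006,"rx":0,"ry":0,"rz":0},{"gripper":0.8,"x":0,"y":0,"z":0.003,"rx":0,"ry":0,"rz":0},{"gripper":0.8,"x":0,"y":0,"z":0,"rx":0,"ry":0,"rz":0},{"gripper":0.8,"x":0,"y":0,"z":0,"rx":0,"ry":0,"rz":0},{"gripper":0.8,"x":0,"y":0,"z":0,"rx":0,"ry":0,"rz":0},{"gripper":0.8,"x":0,"y":0,"z":0,"rx":0,"ry":0,"rz":0},{"gripper":0.8,"x":0,"y":0,"z":0,"rx":0,"ry":0,"rz":0}]' && python3 go.py .5055 .1145 .042 3.2 &&
python3 -m inch '[{"gripper":0.8,"x":0,"y":0,"z":0.001,"rx":0,"ry":0,"rz":0},{"gripper":0.8,"x":0,"y":0,"z":0,"rx":0,"ry":0,"rz":0},{"gripper":0.5,"x":0,"y":0,"z":0,"rx":0,"ry":0,"rz":0},{"gripper":0.3,"x":0,"y":0,"z":0,"rx":0,"ry":0,"rz":0},{"gripper":0,"x":0,"y":0,"z":0,"rx":0,"ry":0,"rz":0},{"gripper":0,"x":0,"y":0,"z":-0.02,"rx":0,"ry":0,"rz":0},{"gripper":0,"x":0,"y":0,"z":-0.035,"rx":0,"ry":0,"rz":0},{"gripper":0,"x":0,"y":0,"z":-0.04,"rx":0,"ry":0,"rz":0}]' && 
python3 -m inch '[{"gripper":0,"x":0,"y":0,"z":-0.03,"rx":0,"ry":0,"rz":0},{"gripper":0,"x":0,"y":0,"z":-0.03,"rx":0,"ry":0,"rz":0},{"gripper":0,"x":0,"y":0,"z":-0.02,"rx":0,"ry":0,"rz":0},{"gripper":0,"x":0,"y":0,"z":0,"rx":0,"ry":0,"rz":0},{"gripper":0,"x":0,"y":0,"z":0,"rx":0,"ry":0,"rz":0},{"gripper":0,"x":0,"y":0,"z":0,"rx":0,"ry":0,"rz":0},{"gripper":0,"x":0,"y":0,"z":0,"rx":0,"ry":0,"rz":0},{"gripper":0,"x":0,"y":0,"z":0,"rx":0,"ry":0,"rz":0}]' && python3 go.py .5055 .1145 .042 3.2
python3 look.py v10 '[(.506,.1139,.058,.0155),(.5084,.0682,.052,.0155),(.5107,.0222,.062,.0155),(.506,.1139,.010,.021),(.5084,.0682,.010,.021),(.5107,.0222,.010,.021)]' spool_brown spool_black spool_white
```

```text
t: 52.3
tcp_pos: [0.5054, 0.1142, 0.0429]
eef_rot: [-3.14, -0.087, -0.0]
ft_force: [-0.1, -0.6, -0.1]
opening: 0.0301
t 52.3 at [0.5054 0.1142 0.0429] yaw 3.19 F [-0.1 -0.6 -0.1] op 0.0301
shift mm [ 0.2 -0.3  0.9] turn [-0. -0. -0.]
t: 53.3
tcp_pos: [0.5047, 0.1141, 0.1372]
eef_rot: [3.14, 0.087, -0.003]
ft_force: [1.4, 0.1, -0.7]
opening: 0.085
t: 54.3
tcp_pos: [0.5051, 0.1142, 0.2163]
eef_rot: [-3.14, -0.087, 0.001]
ft_force: [-0.9, -0.2, 0.7]
opening: 0.0855
t 54.3 at [0.5051 0.1142 0.2163] yaw 3.19 F [-0.9 -0.2  0.7] op 0.0855
shift mm [  0.6  -0.3 174.3] turn [-0.    0.01 -0.  ]
spool_brown [259.3 212.8  28.8  38.4] 0.88
spool_black [260.6 174.8  32.3  40.3] 0.64
spool_white [259.5 246.9  30.7  42. ] 0.65
```

View pics/v10.png

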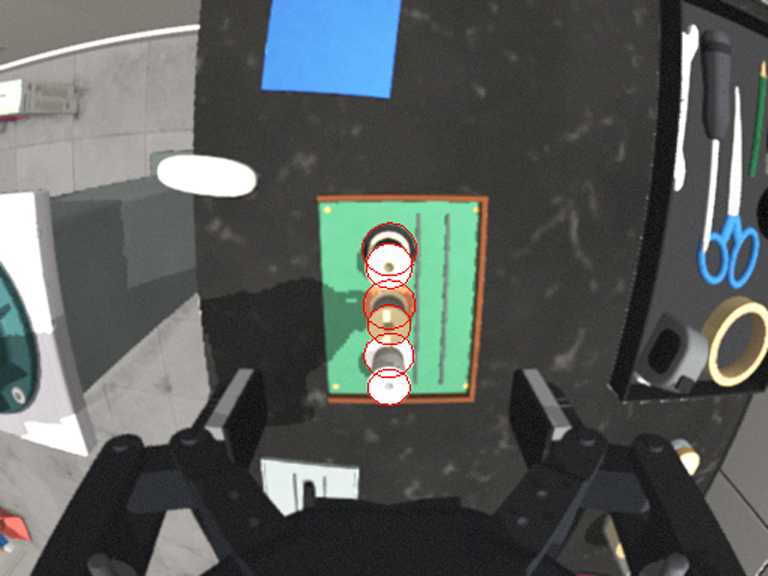

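All three spools are upright on their own discs, and both the top and disc rings fit. The black cap still shows in the tray groove at (308,488). Handing in.

```bash
python3 -c "
from bench import manip
manip.close_job();print('done')"
```

```text
the job is handed in; nothing more can be done
done
```

The job is done and handed in at about 54 s of the 131 s allowed. I moved the three spools upright to the blue mat and laid the marker in the grey tray's groove. I then put white, brown and black back on their own discs.

- **Spools:** The last wrist picture shows all three upright. Their tops and discs are within about 1 mm of the predicted rings, and the gripper is open and clear above them.
- **Marker:** A close look after placing showed it between the ribs, along the groove, with its centre within about 1–3 mm of the tray's centre. The final picture shows only its black cap, still in the groove.
- **Disagreements:** Two estimates of where the marker sat in the grip differed by about 2.4 mm, so I placed it between them. The marker measured 138–142 mm in two of the pictures, against the stated 135 mm. The wrist picture put the discs about 1.5 mm further back than my first overlay did, and I placed the spools by the later value, less up to 0.5 mm.
- **Refused move:** The first move call was refused because its rows lacked some keys. Nothing moved.

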